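Clamp a specimen tag blank with a push-on knob

ROBOT

A 7-joint arm with a two-finger parallel gripper is mounted at the origin on the work surface. World frame = base frame: x ahead of the robot, y to its left, z up, the work surface at z = 0. Lengths are in m, angles in degrees, forces in N, time in s.
With the tool pointing down it reaches from about 0.425 to 0.875 m from the base axis. Payload 4.7 kg.
Tool frame: the origin (TCP) lies at the very end of the fingers, on their centre line; the grasp point (between the pads) lies env.tcp_to_grasp behind it (env.tcp_to_grasp is the distance from the TCP to the grasp point, in m); z points along the fingers, x is the direction in which the jaws open and shut, and the axes are right-handed (so a half turn about z gives the same grasp; the last joint's range is limited). The gripper opens to 87 mm and grips with 3 to 60 N. Pads are 19 mm wide; open, the fingers measure 117 mm over their backs; the gripper's body (75 mm by 190 mm) begins 51 mm behind the grasp point.
Start: joints at [69.735, 18.392, -4.016, 83.108, 1.295, 78.541, -3.26], TCP at [0.234, -0.607, 0.223] pointing down, gripper open.
Joint ranges: [-163.93, 163.93], [-17.29, 119.83], [-79.2, 71.16], [3.27, 140.29], [-89.18, 269.18], [5.43, 117.66], [-154.24, 154.24]. Speed limits (degrees/s): [147.25, 147.25, 180, 180, 180, 180, 180].

INTERFACE

Orientations are given as [roll, pitch, yaw] about the fixed x, y, z axes, in that order (R = Rz(yaw) Ry(pitch) Rx(roll)).
In Python, from cell import env gives the robot as it stands. The module is installed in compiled form; this text tells all that it offers.
- The arm moves only by the tool send_rows, never from a script. Its argument "steps" is a list of rows, each a list of 3 entries, a list of its own where there are three numbers: the shift along the tool's x, y, z in m, then the turn, a rotation vector about the tool's x, y, z in rad, then the finger opening in m, from 0 to 0.087. A call has exactly 5 rows; each row is the pose to reach, as a shift and turn from the pose commanded when the call began, along the tool's axes at that moment; what a row does not reach only later rows make up. A row lasts 1/12 s, in which the tool goes at most 41.7 mm and 7.16 degrees, less where a joint would pass 70% of its speed; a pose out of reach is approached as far as the arm can. A call with a gripper value outside its range is refused whole. The fingers move at their own pace and stop on an object; "grip_force" is the grip in N (left out, the last holds). Time passes only in rows, so rows that repeat a pose let the fingers close, or fill a call up. It gives the time, the measured TCP pose, the force and the opening at its end, in the units of the state.
- env.get_obs(): the state, without advancing time (a new reading comes with each control period).
- env.read_camera(name): name is "side" or "top" or "wrist"; returns a dict with "pixels" (480x640x3 uint8, red, green, blue), "fx", "fy", "cx", "cy" (pixels), "k1" (the pictures are not rectified: a ray, as slopes to the right and down, at radius r is drawn at 1 + k1 r^2 times it, then the intrinsics apply), "position" and "rotation" of the camera in the world. Camera axes: x right, y up, looking along -z (the intrinsics and any distortion apply to the point x, -y, -z); pixel columns grow to the right and rows downward; lengths in m; the calibration is good to about 2 mm. A picture is of the moment at which its call begins. There is no depth.
- env.sign_off(): hands the job in, once; it reports no verdict.
The state is a dict: "time_s": time; "qpos": joint angles; "joint_velocities": joint speeds; "effort": joint torques, N m; "tool_pos": TCP position; "tool_rot": TCP orientation; "force": force on the tool from outside, world axes, zero at the start; "wrist_torque": the same for the moment, N m; "grip_width": finger opening in m.
Only numpy, scipy, OpenCV 4.12 (cv2) and the standard library are available. Lean on these libraries where they do the work, as an engineer would, in place of code of your own. Each camera call takes 0.05 s, during which the arm holds its last target.

TASK

Square the aluminium tag blank up snug against both steel stops of the clamp jig. Then fit the knob, turned so that its flat matches the D-shaped spindle, fully home on the jig's spindle and press it down until the clamp foot bears firmly on the blank; finish while still holding the knob pressed down, without letting go. Leave the other things on the bench where they are.

Things in the scene. Friction and masses are not known exactly. Their poses are not given: they have to be found in the camera images.
- jig: Clamp jig fixed to the bench: grey plate 210 x 190 mm, flat bed 20 mm above the bench. Origin at bench height below the bed; z up, axes turn with the jig. In jig axes the plate spans x -110 to +100, y -115 to +75; the spindle stands at x +70, y +5, beyond the far stop. A blank snug against both stops has its centre at x 0, y +5, z +24 mm, its axes parallel to the jig's.
- stop_corner (a point): Point on the bed where the faces of the two steel stop bars meet (jig x +30, y +50, z +20 mm); axes as the jig's. Bars 10 mm high above the bed. The far bar stops the blank towards jig +x, its face spans jig y -60 to +60; the left bar stops it towards jig +y, its face spans jig x -60 to +40.
- blank_center (a point): Centre of the loose tag blank: plain aluminium plate, 60 (x) x 90 (y) x 8 mm, about 115 g. It lies flat on the bed, some 15 to 35 mm short of the far stop and 20 to 42 mm short of the left one, slightly askew, under the raised clamp foot, which clears it by 6 mm. It slides easily.
- blank: The tag blank again: same plate, origin in the middle of its underside.
- knob_center (a point): Centre (half-way up) of the loose black knob, 46 mm tall, about 90 g, standing bore down on the bench. Round skirt 46 mm in diameter, up to 20 mm above the underside; on it a grip bar along the knob's x, 44 mm long, 16 mm wide (y), from 20 to 46 mm above the underside: grip this across. The knob's x points to its nose.
- knob_nose (a point): Tip of the pointed nose at the +x end of the knob's bar, 38 mm from the axis, 26 mm above the underside (the nose spans 20 to 32 mm). The flat of the D-shaped bore is on the nose's side.
- knob: The knob again: origin in the middle of its underside, x towards nose and flat, z up. D-shaped bore, open below: 18 mm in diameter, flat 4.5 mm from the axis (at +x), 17.5 mm deep.
- spindle_seat (a point): Centre of the top of the round steel collar (30 mm in diameter) on the spindle, 54 mm above the bench at rest; it sinks with the spindle; axes as the jig's. A knob with its x along this x slides freely onto the shaft (1 mm of play all round) and is fully home when its underside rests on the collar: knob centre 23 mm above this point.
- shaft_top (a point): Centre of the top of the D-shaped shaft, 16 mm above the collar, axes as the jig's. Shaft 16 mm in diameter, flat 3.5 mm from the axis, facing the jig's +x (away from the blank); top edge chamfered by 2 mm. It cannot turn.
- clamp: Moving part of the jig in one piece: spindle, collar, D-shaft, arm and foot; origin at the collar's top centre, axes as the jig's. It slides straight down, at most 12 mm, against a spring of 0.5 N/mm with 3 N preload that raises it again when let go. The foot meets the blank after 6 mm (roughly 5 N on the knob); 10 to 20 N on the knob in all clamps the blank firmly.
- foot (a point): Clamp foot: rubber-faced disc, 18 mm in diameter, on an arm fixed to the spindle, 60 mm from it towards the blank (jig -x). This point is the middle of its underside, 34 mm above the bench at rest. The arm is 22 mm wide, its top 50 mm above the bench.
- weight: Bystander: a plain round steel weight, 40 mm in diameter, 22 mm high. Origin in the middle of its underside.
- jar: Bystander: a small jar with a white cap, 56 mm in diameter, 70 mm high. Origin in the middle of its underside.
- brush: Bystander: a hand brush lying on the bench.
There are look-alikes about, which are no part of the job. Of the things that look like the knob, take the one that is farthest from the robot's base at the start.

How it is judged:
By the outcome, as a careful person would: the job done as asked, in the order asked, and still so for the second after the job is handed in, while the arm keeps its last pose, push and grip.
It also fails if it takes over 58 s, if anything falls off the work surface, if the arm or the gripper's body presses on something with over 40 N, if the wrist force passes 120 N, or if a joint passes its speed limit or range.

## Working session

There is one attempt and no reset: what is moved stays moved. The work goes in short steps, Python scripts to look and compute and a tool call to move; the robot and the scene stay as the last step left them, time stands still between calls to the robot, and variables do not carry over. Pictures are saved under pics/ and viewed, and the job is handed in when it is done.

Besides the shell and the picture viewer there is one more tool, called after ">>>" by a JSON object that holds its "op" and its "data". send_rows: Moves the arm, as the interface text tells. Its arguments: {"type":"object","properties":{"steps":{"type":"array"},"grip_force":{"type":"number"}},"required":["steps"]}

```bash
mkdir -p pics; ls
cat > h.py <<'E'
from cell import env
import numpy as np, cv2
def snap(n,f=None):
    c=env.read_camera(n)
    if f: cv2.imwrite('pics/'+f,c['pixels'][:,:,::-1]); np.save('pics/'+f[:-4]+'.npy',{k:c[k] for k in c},allow_pickle=True)
    return c
def load(f): return np.load('pics/'+f+'.npy',allow_pickle=True).item()
def ray(c,u,v):
    xd=(u-c['cx'])/c['fx'];yd=(v-c['cy'])/c['fy']
    x,y=xd,yd
    for _ in range(30):
        s=1+c['k1']*(x*x+y*y); x,y=xd/s,yd/s
    d=np.array(c['rotation']).reshape(3,3)@np.array([x,-y,-1.]); return np.array(c['position']),d/np.linalg.norm(d)
def onz(c,u,v,z):
    p,d=ray(c,u,v); return p+d*(z-p[2])/d[2]
def proj(c,P):
    q=np.array(c['rotation']).reshape(3,3).T@(np.array(P)-np.array(c['position']))
    x,y=q[0]/-q[2],-q[1]/-q[2]; s=1+c['k1']*(x*x+y*y)
    return np.array([c['fx']*x*s+c['cx'],c['fy']*y*s+c['cy']])
def tri(*rs):
    A=np.zeros((3,3));b=np.zeros(3)
    for p,d in rs:
        M=np.eye(3)-np.outer(d,d);A+=M;b+=M@p
    return np.linalg.solve(A,b)
E
python3 - <<'E'
from h import *
print(env.get_obs(),env.tcp_to_grasp)
for n in ['side','top','wrist']:
    c=snap(n,n+'0.png');print(n,c['position'],c['rotation'],c['fx'],c['fy'],c['cx'],c['cy'],c['k1'])
E
```

```text
pics
{'time_s': 0.0, 'qpos': array([69.73274365, 18.43994772, -4.01774269, 83.1750179 ,  1.29599886,
       78.540688  , -3.26080634]), 'joint_velocities': array([ 0.01412317, -0.00817869, -0.02777526, -0.00032825, -0.00040589,
        0.0067267 , -0.00129551]), 'effort': array([-6.43280032e-05, -4.91282129e+01, -4.04140949e-01, -3.12525022e+01,
       -6.39184099e-02,  4.36723139e-02,  2.02231736e-04]), 'tool_pos': array([ 0.2335038 , -0.6060149 ,  0.22145074]), 'tool_rot': array([ 1.79993970e+02,  1.10344309e-01, -6.89215058e+01]), 'force': array([ 0.32275613, -0.25144694, -0.17820425]), 'wrist_torque': array([-0.03597013,  0.00949214, -0.01106723]), 'grip_width': 0.08743480933165926} 0.0187
side [0.44605383 0.77243769 0.82601536] [ 4.49104762e+01  4.98396466e-02 -1.71371234e+02] 538.1941173920906 538.1941173920906 313.5080393828981 235.5796631587809 -0.15880914643440866
top [0.35782085 0.05821787 1.01712893] [ 10.72391887  -1.57516135 -88.94579944] 522.4913057834464 522.4913057834464 315.9733433192323 236.88807778480648 -0.011165246716091202
wrist [ 0.30142831 -0.57919665  0.38365599] [-15.29255117   0.15443472 -68.884851  ] 375.6302322434437 375.6302322434437 319.503918015 241.5701352303774 -0.0631278231991825
```

```bash
sed -i "s/np.array(c\['rotation'\]).reshape(3,3)/RR(c['rotation'])/" h.py
cat >> h.py <<'E'
from scipy.spatial.transform import Rotation as Ro
def RR(r): return Ro.from_euler('xyz',r,degrees=True).as_matrix()
E
```

```text
(no output)
```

View pics/top0.png

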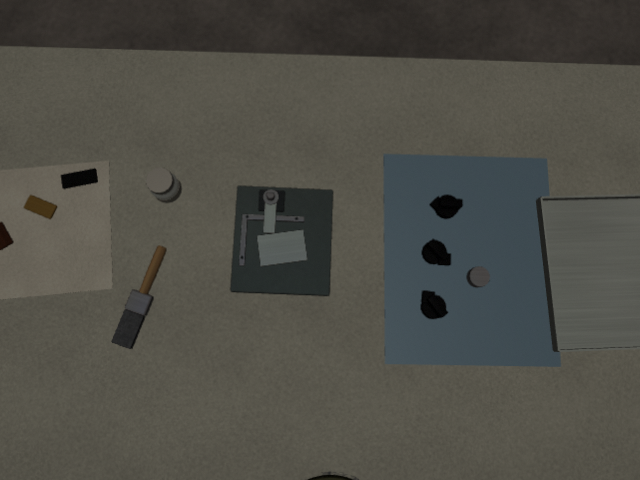

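View pics/side0.png

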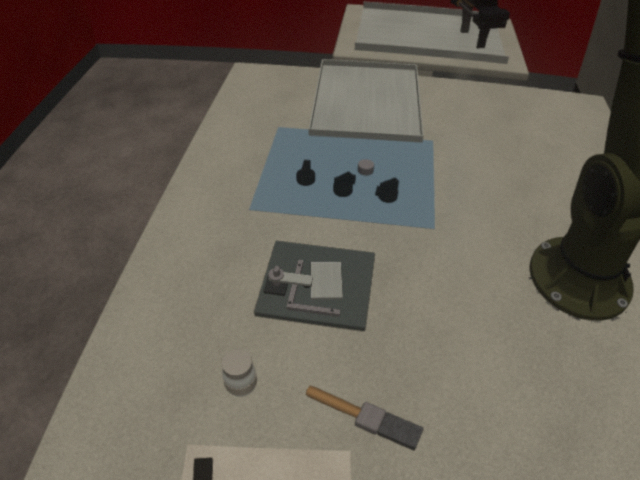

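View pics/wrist0.png

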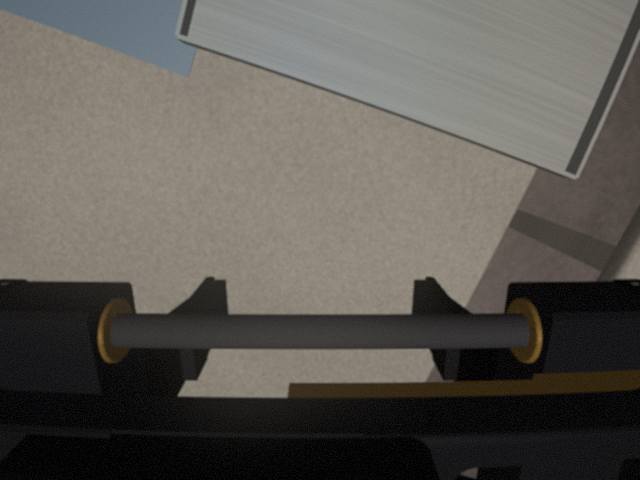

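Run:
```python
from h import *
c=load('top0');s=load('side0')
for n,u,v in [('k1',447,206),('k2',435,252),('k3',433,305)]:
    P=onz(c,u,v,0.02);print(n,P,np.linalg.norm(P[:2]))
for u,v in [(305,177),(343,187),(387,192)]: print(onz(s,u,v,0.02))
def crop(c,x,y,w,h,k):
    i=c['pixels'][y:y+h,x:x+w,::-1].astype(float); i=255*(i/255)**0.5
    return cv2.resize(i.astype(np.uint8),None,fx=k,fy=k,interpolation=cv2.INTER_CUBIC)
cv2.imwrite('pics/kn.png',crop(c,415,180,80,60,8)); cv2.imwrite('pics/jig.png',crop(c,225,178,120,120,5)); cv2.imwrite('pics/jigs.png',crop(s,250,235,130,95,6))
cv2.imwrite('pics/kns.png',crop(s,290,150,80,60,8))
```

```text
k1 [ 0.61558732 -0.22411866  0.02      ] 0.6551159567729345
k2 [ 0.52274953 -0.19791998  0.02      ] 0.5589627793272823
k3 [ 0.42014368 -0.19162497  0.02      ] 0.4617800751952241
[ 0.61679828 -0.21325398  0.02      ]
[ 0.5233643  -0.18999676  0.02      ]
[ 0.42075235 -0.18772995  0.02      ]
```

View pics/kn.png

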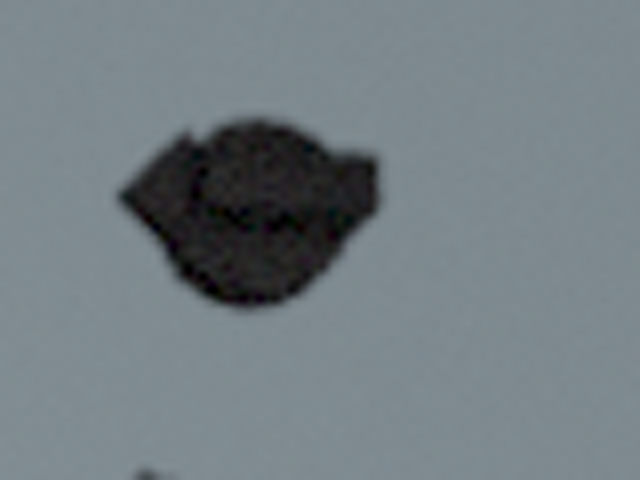

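View pics/jig.png

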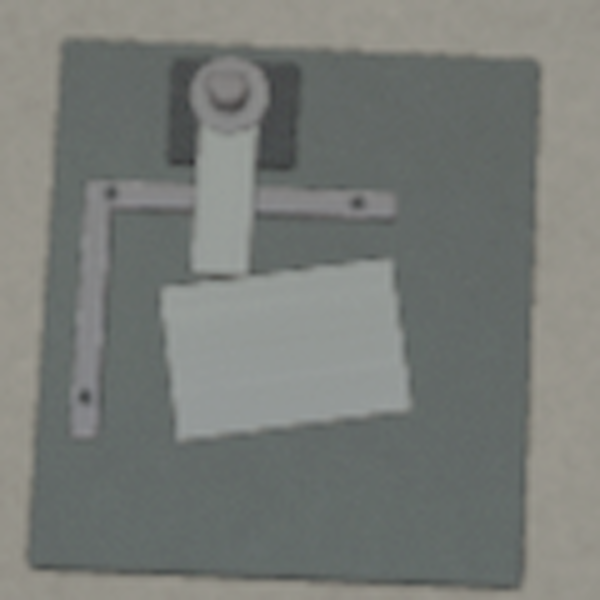

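View pics/jigs.png

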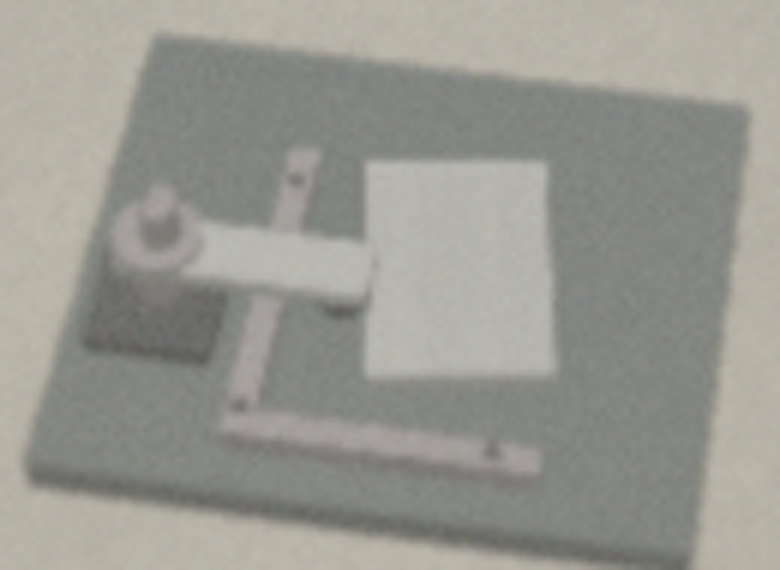

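View pics/kns.png

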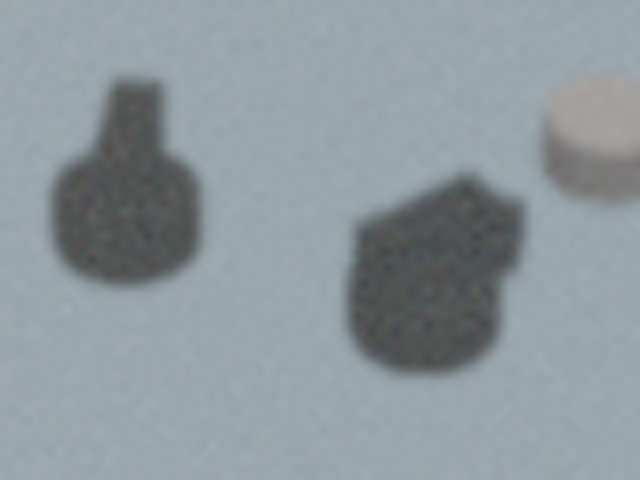

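```bash
cat >> h.py <<'E'
def subpix(c,pts,w=4):
    g=cv2.cvtColor(c['pixels'],cv2.COLOR_RGB2GRAY)
    g=cv2.GaussianBlur(g,(3,3),0)
    p=np.array(pts,np.float32).reshape(-1,1,2)
    return cv2.cornerSubPix(g,p,(w,w),(-1,-1),(3,50,0.01)).reshape(-1,2)
def fit2(L,W):
    L=np.array(L);W=np.array(W)[:,:2]
    a=L.mean(0);b=W.mean(0);H=(L-a).T@(W-b)
    th=np.arctan2(H[0,1]-H[1,0],H[0,0]+H[1,1]);R=np.array([[np.cos(th),-np.sin(th)],[np.sin(th),np.cos(th)]])
    t=b-R@a; return t,th,((R@L.T).T+t-W)
E
python3 - <<'E'
from h import *
c=load('top0');s=load('side0')
L=[(.1,.075),(.1,-.115),(-.11,-.115),(-.11,.075)]
pt=subpix(c,[(238,186.4),(333,190.4),(329.4,295),(230.6,291.4)])
# side crop /6 +(250,235): spindle left; far jig +x left ; +y bottom
ps=subpix(s,[(250+30/6,235+468/6),(250+158/6,235+38/6),(250+748/6,235+105/6),(250+690/6,235+553/6)])
print(pt.round(1).tolist(),ps.round(1).tolist())
for cc,p in((c,pt),(s,ps)):
    W=[onz(cc,*q,0.02) for q in p]
    t,th,r=fit2(L,W);print(t,np.degrees(th),(r*1000).round(1).tolist())
    R=np.array([[np.cos(th),-np.sin(th)],[np.sin(th),np.cos(th)]])
    print('spindle',t+R@[.07,.005],'corner',t+R@[.03,.05])
# spindle shaft top: top crop (227,88)/5; collar (230,93)
for z,q in((.07,(225+227/5,178+86/5)),(.054,(225+230/5,178+93/5))): print('top',z,onz(c,*q,z))
for z,q in((.07,(250+160/6,235+195/6)),(.054,(250+157/6,235+230/6))): print('side',z,onz(s,*q,z))
# blank corners
pb=subpix(c,[(225+162/5,178+288/5),(225+391/5,178+258/5),(225+411/5,178+410/5),(225+178/5,178+440/5)],3)
W=[onz(c,*q,.028) for q in pb]
t,th,r=fit2([(.03,.045),(.03,-.045),(-.03,-.045),(-.03,.045)],W);print('blank top',t,np.degrees(th),(r*1000).round(1).tolist())
q=[(367,160),(547,160),(556,374),(366,378)]
pb=subpix(s,[(250+a/6,235+b/6) for a,b in q],3)
W=[onz(s,*q,.028) for q in pb]
t,th,r=fit2([(.03,-.045),(-.03,-.045),(-.03,.045),(.03,.045)],W);print('blank side',t,np.degrees(th),(r*1000).round(1).tolist())
# knob
print('nose top',onz(c,415+122/8,180+197/8,.026))
print('skirt bottom front', [onz(c,415+a/8,180+b/8,.02) for a,b in((165,250),(250,308),(345,240))])
E
```

```text
[[236.89999389648438, 185.5], [332.70001220703125, 189.6999969482422], [328.79998779296875, 295.5], [230.10000610351562, 291.3999938964844]] [[253.89999389648438, 315.29998779296875], [275.6000061035156, 240.1999969482422], [374.3999938964844, 252.39999389648438], [364.70001220703125, 330.5]]
[0.54586424 0.11947258] -1.1134907495070183 [[0.6, 0.3], [0.6, -0.4], [-0.5, -1.2], [-0.7, 1.3]]
spindle [0.61594818 0.12311134] corner [0.57683022 0.16888015]
[0.54649288 0.12390099] -0.8274729423477235 [[2.5, -3.2], [0.8, 3.8], [-1.4, 2.8], [-1.9, -3.4]]
spindle [0.61655779 0.12788956] corner [0.57721183 0.17346253]
top 0.07 [0.61500963 0.1221525  0.07      ]
top 0.054 [0.6166357  0.12199942 0.054     ]
side 0.07 [0.61540861 0.12127883 0.07      ]
side 0.054 [0.61702564 0.12213183 0.054     ]
blank top [0.52386267 0.09979572] 8.258998227775814 [[0.3, 1.3], [0.6, -0.6], [-0.8, -1.0], [-0.2, 0.3]]
blank side [0.52456375 0.09932031] 8.650801024776106 [[0.1, 0.2], [0.1, -0.4], [-0.5, 0.5], [0.3, -0.4]]
nose top [ 0.61597208 -0.18926113  0.026     ]
skirt bottom front [array([ 0.6043203 , -0.20114747,  0.02      ]), array([ 0.59015716, -0.22189434,  0.02      ]), array([ 0.6079999 , -0.24609271,  0.02      ])]
```

```bash
cat >> h.py <<'E'
def go(x,y,z,yaw):
    o=env.get_obs(); R=RR(o['tool_rot']); T=RR([180,0,yaw])
    print('shift',(R.T@(np.array([x,y,z])-o['tool_pos'])).round(4),'turn',Ro.from_matrix(R.T@T).as_rotvec().round(3),'t',round(o['time_s'],2),'pos',o['tool_pos'].round(4),o['tool_rot'].round(2),'F',o['force'].round(1),'w',round(o['grip_width'],4),'q7',o['qpos'][6].round(1))
E
python3 -c "
from h import *
go(.54,-.22,.2,-91)"
```

```text
shift [-0.2501 -0.4248  0.0221] turn [0.    0.001 0.385] t 0.15 pos [ 0.2335 -0.6062  0.2217] [ 1.800e+02  8.000e-02 -6.893e+01] F [-0.1  0.8  0.6] w 0.0874 q7 -3.3
```

>>> {"op": "send_rows", "data": {"steps": [[[-0.02, -0.034, 0.002], [0, 0, 0.08], 0.04], [[-0.04, -0.068, 0.004], [0, 0, 0.16], 0.04], [[-0.06, -0.102, 0.006], [0, 0, 0.24], 0.04], [[-0.08, -0.136, 0.008], [0, 0, 0.32], 0.04], [[-0.1, -0.17, 0.01], [0, 0, 0.385], 0.04]], "grip_force": 30}}

```text
time_s: 0.57
tool_pos: [0.3571, -0.4504, 0.2122]
tool_rot: [180.0, 0.0, -91.2]
force: [1.1, -0.9, 0.2]
grip_width: 0.0614
```

```bash
python3 -c "
from h import *
go(.54,-.22,.2,-91)"
```

```text
shift [-0.2342 -0.1779  0.0122] turn [ 0.     0.    -0.004] t 0.57 pos [ 0.3571 -0.4504  0.2122] [ 1.7999e+02  1.0000e-02 -9.1220e+01] F [ 1.1 -0.9  0.2] w 0.0614 q7 -43.4
```

>>> {"op": "send_rows", "data": {"steps": [[[-0.033, -0.025, 0.001], [0, 0, 0], 0.04], [[-0.066, -0.05, 0.003], [0, 0, 0], 0.04], [[-0.1, -0.075, 0.005], [0, 0, 0], 0.04], [[-0.133, -0.1, 0.007], [0, 0, 0], 0.04], [[-0.166, -0.125, 0.008], [0, 0, 0], 0.04]]}}

```text
time_s: 0.98
tool_pos: [0.4847, -0.2865, 0.2042]
tool_rot: [180.0, -0.0, -91.0]
force: [1.6, 0.1, 0.6]
grip_width: 0.0406
```

>>> {"op": "send_rows", "data": {"steps": [[[-0.033, -0.025, 0.001], [0, 0, 0], 0.04], [[-0.066, -0.052, 0.003], [0, 0, 0], 0.04], [[-0.068, -0.053, 0.004], [0, 0, 0], 0.04], [[-0.068, -0.053, 0.004], [0, 0, 0], 0.04], [[-0.068, -0.053, 0.004], [0, 0, 0], 0.04]]}}

```text
time_s: 1.4
tool_pos: [0.5378, -0.2217, 0.2001]
tool_rot: [179.9, -0.0, -91.0]
force: [0.2, -1.2, 0.2]
grip_width: 0.0401
```

```bash
python3 -c "
from h import *
c=snap('wrist','w1.png')
go(.4606,.1011,.1,-91.1)"
```

```text
shift [-0.3226  0.0827  0.1   ] turn [ 0.001 -0.001  0.   ] t 1.45 pos [ 0.5373 -0.2229  0.2002] [ 1.7993e+02 -5.0000e-02 -9.1090e+01] F [-0.1 -0.5  0.4] w 0.04 q7 -74.5
```

View pics/w1.png

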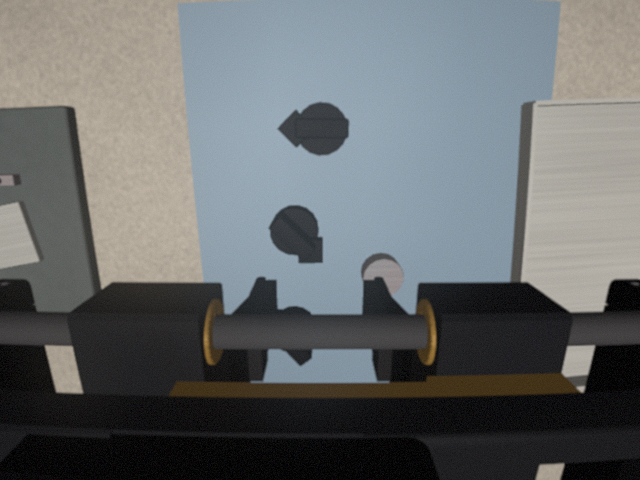

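Run:
```python
from h import *
c=load('w1')
i=c['pixels'][85:175,260:370,::-1].astype(float); i=255*(i/255)**0.45
cv2.imwrite('pics/w1k.png',cv2.resize(i.astype(np.uint8),None,fx=7,fy=6.5*7/6.5,interpolation=cv2.INTER_CUBIC)[:600])
g=c['pixels'].sum(2)
m=(g<165).astype(np.uint8); m[:90]=0;m[170:]=0;m[:,:260]=0;m[:,370:]=0
n,l,st,ce=cv2.connectedComponentsWithStats(m);print(st[1:],ce[1:])
ys,xs=np.nonzero(m);print(xs.min(),ys[xs==xs.min()])
print('nose',onz(c,xs.min()-.5,ys[xs<=xs.min()+1].mean(),.026))
# skirt: bottom boundary of the lower part at z~0 ,.02
lo=[(x,ys[xs==x].max()+.5) for x in range(305,340)]
def circ(P):
    P=np.array(P)[:,:2];A=np.c_[2*P,np.ones(len(P))];s=np.linalg.lstsq(A,(P**2).sum(1),rcond=None)[0];return s[:2],np.sqrt(s[2]+s[:2]@s[:2])
up=[(x,ys[xs==x].min()-.5) for x in range(308,336)]
print(circ([onz(c,*q,.02) for q in lo+up]), circ([onz(c,*q,.02) for q in lo]))
```

```text
[[302 118   1   1   1]
 [319 119   1   1   1]
 [324 118   1   1   1]
 [334 120   1   1   1]
 [308 137   1   1   1]
 [328 138   1   1   1]] [[302. 118.]
 [319. 119.]
 [324. 118.]
 [334. 120.]
 [308. 137.]
 [328. 138.]]
302 [118]
nose [ 0.62817779 -0.20625846  0.026     ]Traceback (most recent call last):
  File "<stdin>", line 11, in <module>
    return umr_maximum(a, axis, None, out, keepdims, initial, where)
ValueError: zero-size array to reduction operation maximum which has no identity
```

View pics/w1k.png

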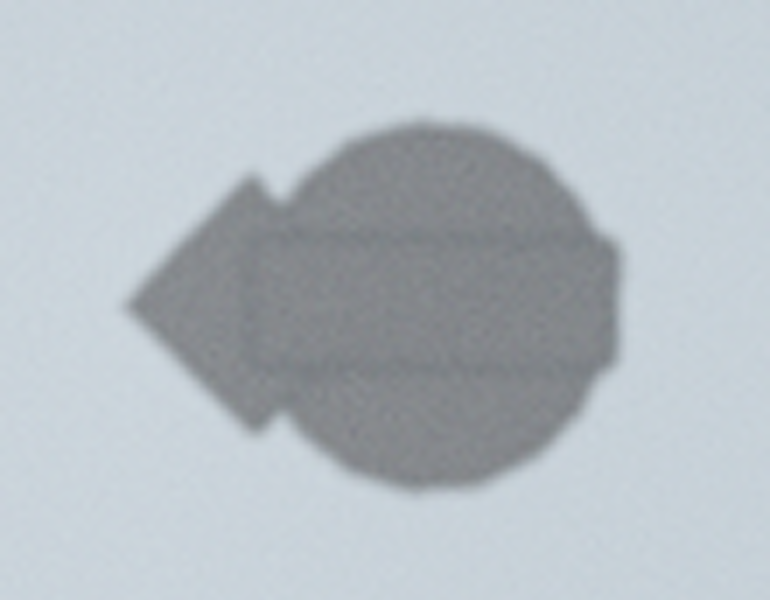

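Run:
```python
from h import *
c=load('w1')
f=lambda a,b:(260+(a+.5)/7-.5,85+(b+.5)/7-.5)
n=onz(c,*f(127,305),.026);e=onz(c,*f(620,305),.046);k=onz(c,*f(425,305),.02)
# edge lines at top z
a=onz(c,*f(290,236),.046);b=onz(c,*f(590,238),.046);a2=onz(c,*f(290,369),.046);b2=onz(c,*f(590,370),.046)
s1=onz(c,*f(425,120),.02);s2=onz(c,*f(425,490),.02)
print(n,e,k,'skirt',(s1+s2)/2,np.linalg.norm(s1-s2),'bar',(a+a2)/2,(b+b2)/2, np.linalg.norm(a-a2))
d=(n-e)[:2];print(np.degrees(np.arctan2(d[1],d[0])), [np.degrees(np.arctan2(*(p-q)[:2][::-1])) for p,q in((a,b),(a2,b2))])
```

```text
[ 0.62015208 -0.18552248  0.026     ] [ 0.61863486 -0.24474918  0.046     ] [ 0.619647   -0.22222579  0.02      ] skirt [ 0.6193328  -0.22222114  0.02      ] 0.044906936057647714 bar [ 0.61946974 -0.20655991  0.046     ] [ 0.61875645 -0.24127574  0.046     ] 0.014906028571293448
88.53256362642912 [np.float64(88.73179704525572), np.float64(88.91305042516206)]
```

>>> {"op": "send_rows", "data": {"steps": [[[-0.04, 0.01, 0.005], [0, 0, 0], 0.04], [[-0.08, 0.02, 0.01], [0, 0, 0], 0.04], [[-0.12, 0.03, 0.02], [0, 0, 0], 0.04], [[-0.159, 0.04, 0.03], [0, 0, 0], 0.04], [[-0.198, 0.05, 0.04], [0, 0, 0], 0.04]]}}

```text
time_s: 1.87
tool_pos: [0.4908, -0.0238, 0.1605]
tool_rot: [-180.0, -0.1, -91.3]
force: [1.1, 0.2, 0.2]
grip_width: 0.0398
```

>>> {"op": "send_rows", "data": {"steps": [[[-0.037, 0.01, 0.015], [0, 0, 0], 0.04], [[-0.074, 0.02, 0.03], [0, 0, 0], 0.04], [[-0.11, 0.028, 0.045], [0, 0, 0], 0.04], [[-0.124, 0.032, 0.06], [0, 0, 0], 0.04], [[-0.124, 0.032, 0.06], [0, 0, 0], 0.04]]}}

```text
time_s: 2.28
tool_pos: [0.459, 0.1034, 0.0984]
tool_rot: [179.8, -0.0, -90.8]
force: [-0.3, -0.7, -0.9]
grip_width: 0.04
```

```bash
python3 -c "
from h import *
c=snap('wrist','w2.png')
go(.4606,.1011,.023,-91.1)"
```

```text
shift [-0.0001 -0.0003  0.0765] turn [ 0.003 -0.001  0.003] t 2.33 pos [0.4605 0.101  0.0995] [ 1.7985e+02 -6.0000e-02 -9.0940e+01] F [1.4 0.2 0.6] w 0.0398 q7 -109.0
```

View pics/w2.png

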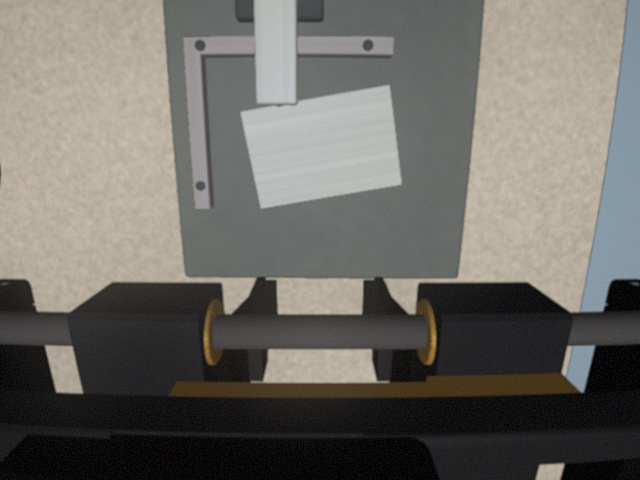

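Run:
```python
from h import *
c=load('w2')
for n,u,v,z in [('far in L',206,55,.03),('far in R',393,54,.03),('far end up R',393,37,.03),('left in top',204,57,.03),('left in bot',212,208,.03),('left out bot',195,208,.03),('corner out',184,38,.03),('plate bl',186,277,.02),('plate br',458,277,.02)]+[('blank',u,v,.028) for u,v in((241,112),(389,86),(401,184),(261,208))]: print(n,onz(c,u,v,z).round(4))
```

```text
far in L [0.5794 0.168  0.03  ]
far in R [0.5782 0.0615 0.03  ]
far end up R [0.5872 0.0618 0.03  ]
left in top [0.5784 0.1692 0.03  ]
left in bot [0.4908 0.1715 0.03  ]
left out bot [0.491  0.1823 0.03  ]
corner out [0.589  0.1799 0.03  ]
plate bl [0.4413 0.1969 0.02  ]
plate br [0.4389 0.0098 0.02  ]
blank [0.5478 0.1501 0.028 ]
blank [0.5611 0.063  0.028 ]
blank [0.5039 0.0539 0.028 ]
blank [0.49   0.1411 0.028 ]
```

>>> {"op": "send_rows", "data": {"steps": [[[0, 0, 0.03], [0.001, 0, 0.002], 0.04], [[0, 0, 0.055], [0.002, 0, 0.002], 0.04], [[0, 0, 0.07], [0.002, 0, 0.002], 0.04], [[0, 0, 0.074], [0.002, 0, 0.002], 0.04], [[0, 0, 0.074], [0.002, 0, 0.002], 0.04]]}}

```text
time_s: 2.75
tool_pos: [0.4621, 0.0991, 0.0262]
tool_rot: [-180.0, -0.1, -91.3]
force: [-0.3, 0.0, 0.2]
grip_width: 0.04
```

```bash
python3 -c "
from h import *
go(.5,.1011,.023,-91.0)"
```

```text
shift [-0.0029 -0.0379  0.0032] turn [-0.001 -0.001 -0.006] t 2.75 pos [0.4621 0.0991 0.0262] [-1.7997e+02 -5.0000e-02 -9.1330e+01] F [-0.3  0.   0.2] w 0.04 q7 -113.3
```

>>> {"op": "send_rows", "data": {"steps": [[[0, -0.008, 0.002], [0, 0, 0], 0.04], [[0, -0.016, 0.002], [0, 0, 0], 0.04], [[0, -0.022, 0.002], [0, 0, 0], 0.04], [[0, -0.028, 0.002], [0, 0, 0], 0.04], [[0, -0.034, 0.002], [0, 0, 0], 0.04]]}}

```text
time_s: 3.17
tool_pos: [0.497, 0.1011, 0.0252]
tool_rot: [-179.9, 0.0, -91.1]
force: [-2.2, 1.1, 1.8]
grip_width: 0.0398
```

```bash
python3 -c "
from h import *
c=snap('wrist','w3.png')
go(.508,.1011,.023,-91.0)"
```

```text
shift [-0.0002 -0.0098  0.0023] turn [-0.004  0.    -0.002] t 3.22 pos [0.4981 0.1011 0.0253] [-1.7978e+02  3.0000e-02 -9.1120e+01] F [ 0.4 -0.2  1.1] w 0.0401 q7 -114.2
```

View pics/w3.png

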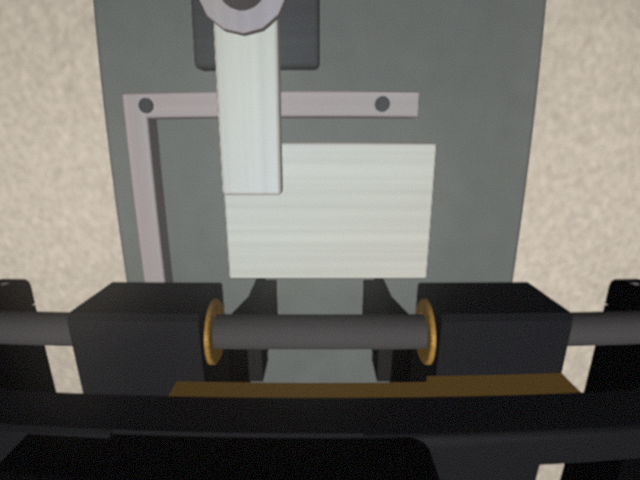

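>>> {"op": "send_rows", "data": {"steps": [[[0, -0.003, 0.002], [0, 0, 0], 0.04], [[0, -0.006, 0.002], [0, 0, 0], 0.04], [[0, -0.008, 0.002], [0, 0, 0], 0.04], [[0, -0.01, 0.002], [0, 0, 0], 0.04], [[0, -0.012, 0.002], [0, 0, 0], 0.04]]}}

```text
time_s: 3.63
tool_pos: [0.5072, 0.1008, 0.0225]
tool_rot: [-180.0, -0.0, -91.1]
force: [-5.3, -0.2, 3.1]
grip_width: 0.0403
```

```bash
python3 -c "
from h import *
c=snap('wrist','w4.png')
go(.508,.1011,.023,-91.0)"
```

```text
shift [-0.0003 -0.0009 -0.0005] turn [ 0.    -0.    -0.002] t 3.68 pos [0.5071 0.1008 0.0225] [ 1.7998e+02 -2.0000e-02 -9.1100e+01] F [-2.3 -0.   2.2] w 0.0397 q7 -114.5
```

View pics/w4.png

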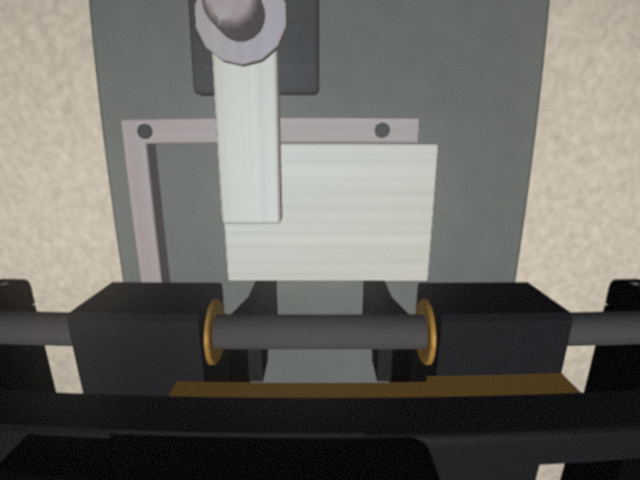

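>>> {"op": "send_rows", "data": {"steps": [[[0, -0.001, 0], [0, 0, 0], 0.04], [[0, -0.002, 0], [0, 0, 0], 0.04], [[0, -0.003, 0], [0, 0, 0], 0.04], [[0, -0.003, 0], [0, 0, 0], 0.04], [[0, -0.003, 0], [0, 0, 0], 0.04]]}}

```text
time_s: 4.1
tool_pos: [0.5073, 0.1008, 0.0223]
tool_rot: [179.7, -0.1, -91.1]
force: [-10.5, -0.6, 8.4]
grip_width: 0.0402
```

```bash
python3 -c "
from h import *
c=snap('wrist','w5.png')
go(.508,.1011,.023,-91.0)"
```

```text
shift [-0.0003 -0.0007 -0.0007] turn [ 0.005 -0.002 -0.001] t 4.15 pos [0.5073 0.1008 0.0223] [ 1.797e+02 -1.000e-01 -9.107e+01] F [-10.8  -0.6   8. ] w 0.0404 q7 -114.6
```

View pics/w5.png

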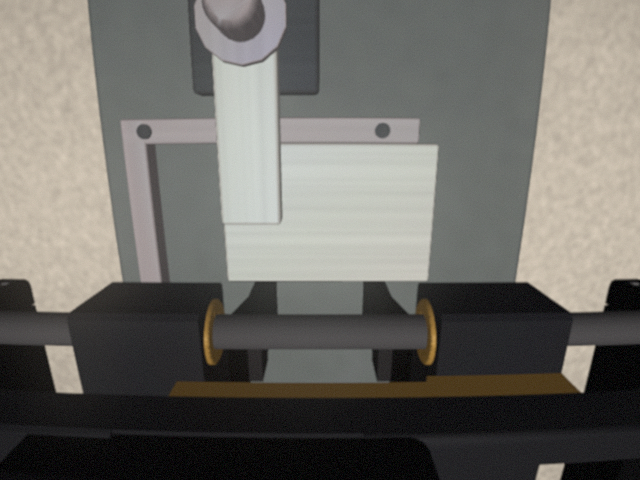

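>>> {"op": "send_rows", "data": {"steps": [[[0, 0.008, 0], [0, 0, 0], 0.04], [[0, 0.012, -0.02], [0, 0, 0], 0.03], [[0, 0.01, -0.05], [0, 0, 0], 0], [[0.02, 0, -0.065], [0, 0, 0], 0], [[0.05, -0.015, -0.065], [0, 0, 0], 0]]}}

```text
time_s: 4.57
tool_pos: [0.5279, 0.0541, 0.0924]
tool_rot: [-179.3, 0.1, -90.7]
force: [1.8, 0.3, -0.4]
grip_width: 0.0208
```

>>> {"op": "send_rows", "data": {"steps": [[[0.02, -0.015, 0], [0, 0, 0], 0], [[0.03, -0.024, 0], [0, 0, 0], 0], [[0.03, -0.024, 0], [0, 0, 0], 0], [[0.03, -0.024, 0], [0, 0, 0], 0], [[0.03, -0.024, 0], [0, 0, 0], 0]]}}

```text
time_s: 4.98
tool_pos: [0.5475, 0.0219, 0.0875]
tool_rot: [-179.9, 0.1, -91.0]
force: [-0.2, 0.6, -0.7]
grip_width: 0.0009
```

```bash
python3 -c "
from h import *
c=snap('wrist','w6.png')
go(.5485,.025,.023,-91.0)
for u,v in []: pass"
```

```text
shift [-0.0029 -0.0009  0.0645] turn [-0.001  0.001  0.001] t 5.03 pos [0.5475 0.0221 0.0875] [-1.7993e+02  4.0000e-02 -9.0950e+01] F [0. 0. 0.] w 0.0002 q7 -102.9
```

View pics/w6.png

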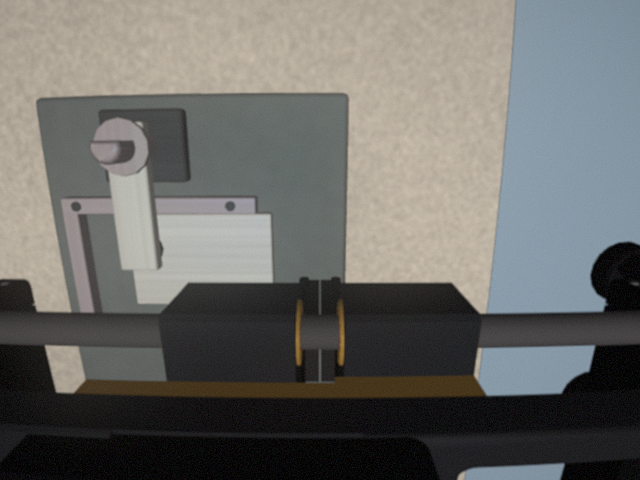

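>>> {"op": "send_rows", "data": {"steps": [[[0, -0.001, 0.03], [0, 0, 0], 0], [[0, -0.001, 0.055], [0, 0, 0], 0], [[0, -0.001, 0.063], [0, 0, 0], 0], [[-0.004, -0.001, 0.064], [0, 0, 0], 0], [[-0.01, -0.001, 0.064], [0, 0, 0], 0]]}}

```text
time_s: 5.45
tool_pos: [0.5493, 0.0307, 0.0239]
tool_rot: [-179.9, 0.0, -91.1]
force: [-0.5, 0.6, 0.8]
grip_width: 0.0004
```

```bash
python3 -c "
from h import *
c=snap('wrist','w7.png')
go(.5485,.064,.023,-91.0)
for u,v in []: pass"
```

```text
shift [-0.0311  0.0022  0.0019] turn [-0.003  0.001  0.   ] t 5.5 pos [0.5501 0.0329 0.0249] [-1.798e+02  8.000e-02 -9.097e+01] F [0.2 2.4 1.2] w 0.0008 q7 -106.7
```

View pics/w7.png

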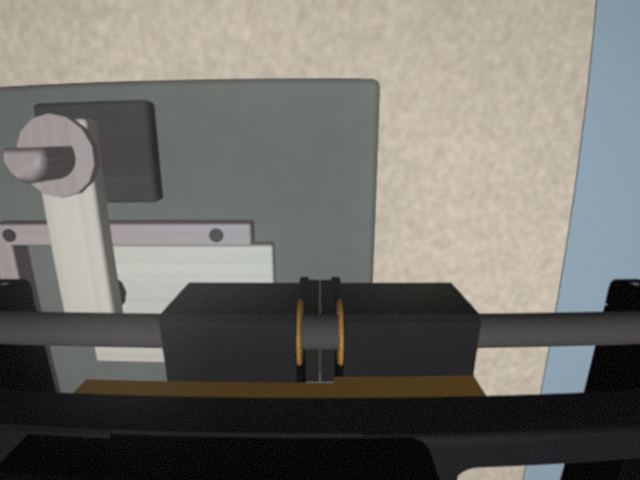

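>>> {"op": "send_rows", "data": {"steps": [[[-0.006, 0, 0.001], [0, 0, 0], 0], [[-0.012, 0, 0.001], [0, 0, 0], 0], [[-0.018, 0, 0.001], [0, 0, 0], 0], [[-0.023, 0, 0.001], [0, 0, 0], 0], [[-0.028, 0, 0.001], [0, 0, 0], 0]]}}

```text
time_s: 5.92
tool_pos: [0.5506, 0.0582, 0.0234]
tool_rot: [-179.8, -0.0, -91.1]
force: [-0.7, -2.1, 0.6]
grip_width: 0.0006
```

```bash
python3 -c "
from h import *
c=snap('wrist','w8.png');c=snap('top','t8.png')
go(.5485,.064,.023,-91.0)
i=c['pixels'][170:300,220:350,::-1].astype(float); i=255*(i/255)**0.5
cv2.imwrite('pics/t8c.png',cv2.resize(i.astype(np.uint8),None,fx=4.5,fy=4.5,interpolation=2))"
```

```text
shift [-0.0046  0.0019  0.0001] turn [-0.003  0.001 -0.   ] t 6.02 pos [0.5503 0.0594 0.0231] [-1.7985e+02  4.0000e-02 -9.1020e+01] F [-0.4  0.5 -0.4] w 0.0003 q7 -109.9
```

View pics/w8.png

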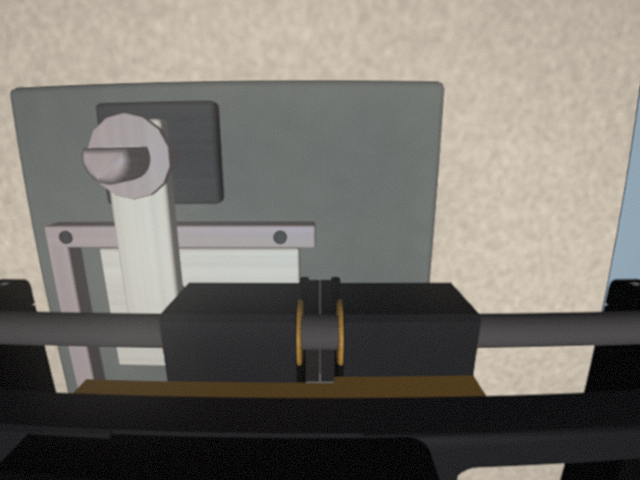

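>>> {"op": "send_rows", "data": {"steps": [[[-0.002, 0, 0], [0, 0, 0], 0], [[-0.004, 0, 0], [0, 0, 0], 0], [[-0.006, 0, 0], [0, 0, 0], 0], [[-0.008, 0, 0], [0, 0, 0], 0], [[-0.009, 0, 0], [0, 0, 0], 0]]}}

```text
time_s: 6.43
tool_pos: [0.5502, 0.0672, 0.0227]
tool_rot: [-179.9, 0.0, -91.1]
force: [-0.1, 0.1, 0.9]
grip_width: 0.0005
```

```bash
python3 -c "
from h import *
c=snap('wrist','w9.png')
go(.5485,.064,.023,-91.0)"
```

```text
shift [ 0.0035  0.0016 -0.0003] turn [-0.002  0.    -0.001] t 6.48 pos [0.5502 0.0674 0.0227] [-1.7989e+02  1.0000e-02 -9.1080e+01] F [ 0.4 -0.9  0.7] w 0.0002 q7 -110.9
```

View pics/w9.png

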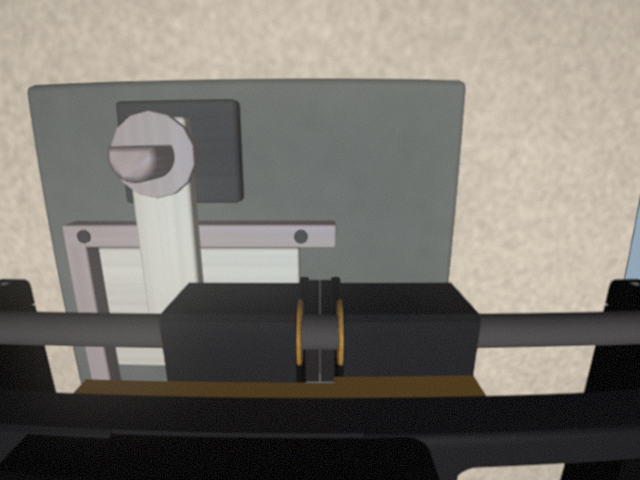

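Nearly at the left stop (gap near x≈100 px is the bar's shadowed side). Push on until force builds.

>>> {"op": "send_rows", "data": {"steps": [[[-0.001, 0, 0], [0, 0, 0], 0], [[-0.002, 0, 0], [0, 0, 0], 0], [[-0.003, 0, 0], [0, 0, 0], 0], [[-0.004, 0, 0], [0, 0, 0], 0], [[-0.004, 0, 0], [0, 0, 0], 0]]}}

```text
time_s: 6.9
tool_pos: [0.5503, 0.0712, 0.0227]
tool_rot: [-179.9, -0.0, -91.1]
force: [-0.1, -0.7, 0.2]
grip_width: 0.0004
```

```bash
python3 -c "
from h import *
go(.5485,.064,.023,-91.0)"
```

```text
shift [ 0.0072  0.0016 -0.0003] turn [-0.002 -0.    -0.001] t 6.9 pos [0.5503 0.0712 0.0227] [-179.9    -0.    -91.08] F [-0.1 -0.7  0.2] w 0.0004 q7 -111.3
```

>>> {"op": "send_rows", "data": {"steps": [[[-0.001, 0, 0], [0, 0, 0], 0], [[-0.002, 0, 0], [0, 0, 0], 0], [[-0.003, 0, 0], [0, 0, 0], 0], [[-0.004, 0, 0], [0, 0, 0], 0], [[-0.004, 0, 0], [0, 0, 0], 0]]}}

```text
time_s: 7.32
tool_pos: [0.5502, 0.0713, 0.0228]
tool_rot: [-180.0, -0.3, -91.2]
force: [-0.2, -7.9, 3.7]
grip_width: 0.0002
```

```bash
python3 -c "
from h import *
go(.5485,.064,.023,-91.0)
snap('wrist','w10.png')"
```

```text
shift [ 0.0074  0.0016 -0.0002] turn [-0.001 -0.005 -0.004] t 7.32 pos [0.5502 0.0713 0.0228] [-179.95   -0.28  -91.2 ] F [-0.2 -7.9  3.7] w 0.0002 q7 -111.8
```

View pics/w10.png

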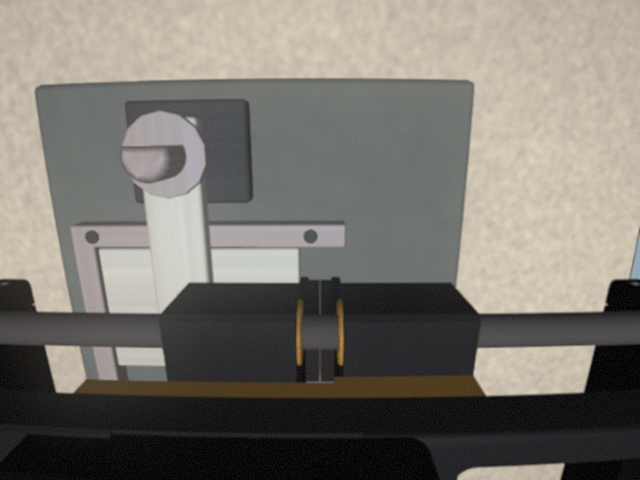

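>>> {"op": "send_rows", "data": {"steps": [[[0.01, 0, 0], [0, 0, 0], 0], [[0.014, 0, -0.025], [0, 0, 0], 0.02], [[0, 0.02, -0.06], [0, 0, 0], 0.04], [[-0.03, 0.05, -0.065], [0, 0, 0], 0.04], [[-0.05, 0.062, -0.065], [0, 0, 0], 0.04]]}}

```text
time_s: 7.78
tool_pos: [0.4887, 0.1288, 0.0901]
tool_rot: [-179.7, 0.1, -91.1]
force: [-0.6, 0.3, -0.6]
grip_width: 0.0191
```

```bash
python3 -c "
from h import *
snap('wrist','w11.png')
go(.488,.125,.023,-91.0)"
```

```text
shift [ 0.0092 -0.0022  0.0662] turn [-0.003  0.004  0.005] t 7.83 pos [0.4857 0.134  0.0892] [-179.84    0.22  -90.69] F [-2.1  3.3 -0.3] w 0.0234 q7 -114.3
```

View pics/w11.png

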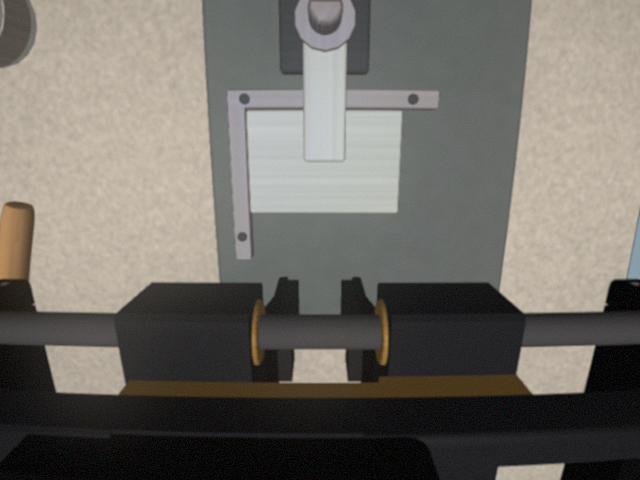

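>>> {"op": "send_rows", "data": {"steps": [[[0, 0, 0.03], [0, 0, 0], 0.04], [[0, 0, 0.055], [0, 0, 0], 0.04], [[0, 0, 0.064], [0, 0, 0], 0.04], [[0, 0, 0.066], [0, 0, 0], 0.04], [[0, -0.006, 0.066], [0, 0, 0], 0.04]]}}

```text
time_s: 8.25
tool_pos: [0.4939, 0.1264, 0.0211]
tool_rot: [179.9, 0.0, -91.1]
force: [0.0, -0.1, -0.9]
grip_width: 0.0394
```

```bash
python3 -c "
from h import *
go(.509,.125,.023,-91.0)"
```

```text
shift [ 0.0012 -0.0151 -0.0019] turn [ 0.001  0.    -0.001] t 8.25 pos [0.4939 0.1264 0.0211] [ 1.7994e+02  1.0000e-02 -9.1050e+01] F [ 0.  -0.1 -0.9] w 0.0394 q7 -117.6
```

>>> {"op": "send_rows", "data": {"steps": [[[0, -0.004, -0.002], [0, 0, 0], 0.04], [[0, -0.008, -0.002], [0, 0, 0], 0.04], [[0, -0.012, -0.002], [0, 0, 0], 0.04], [[0, -0.015, -0.002], [0, 0, 0], 0.04], [[0, -0.017, -0.002], [0, 0, 0], 0.04]]}}

```text
time_s: 8.67
tool_pos: [0.508, 0.1259, 0.0234]
tool_rot: [179.5, -0.1, -91.1]
force: [-15.9, -0.2, 12.2]
grip_width: 0.0401
```

```bash
python3 -c "
from h import *
go(.509,.125,.023,-91.0);snap('wrist','w12.png')"
```

```text
shift [ 0.0009 -0.001   0.0003] turn [ 0.008 -0.002 -0.002] t 8.67 pos [0.508  0.1259 0.0234] [ 1.7953e+02 -1.0000e-01 -9.1100e+01] F [-15.9  -0.2  12.2] w 0.0401 q7 -117.7
```

View pics/w12.png

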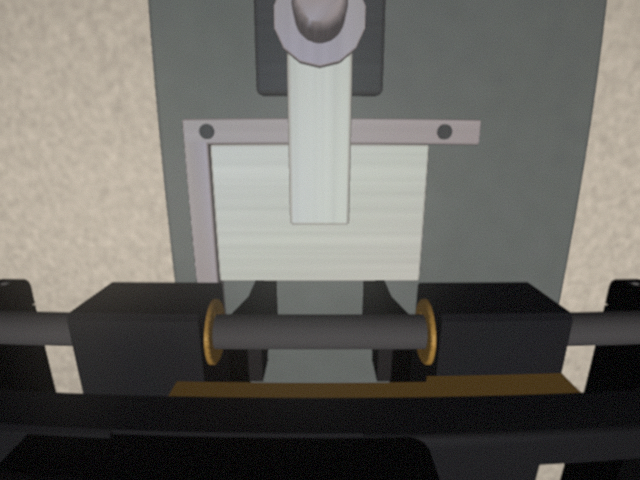

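>>> {"op": "send_rows", "data": {"steps": [[[0, 0.01, 0], [0, 0, 0], 0.06], [[0, 0.016, -0.025], [0, 0, 0], 0.087], [[0, 0.016, -0.065], [0, 0, -0.1], 0.087], [[0, 0.016, -0.105], [0, 0, -0.22], 0.087], [[0.02, 0, -0.13], [0, 0, -0.34], 0.087]]}}

```text
time_s: 9.13
tool_pos: [0.5112, 0.1112, 0.1581]
tool_rot: [-179.6, -0.0, -70.8]
force: [1.5, 1.1, 0.7]
grip_width: 0.0658
```

```bash
python3 -c "
from h import *
go(.619,-.2225,.17,-1.3);go(.56,-.05,.17,-36)"
```

```text
shift [ 0.3506  0.0077 -0.0119] turn [-0.006 -0.004 -1.213] t 9.13 pos [0.5112 0.1112 0.1581] [-179.6    -0.    -70.82] F [1.5 1.1 0.7] w 0.0658 q7 -90.1
shift [ 0.1683  0.0068 -0.0119] turn [-0.007 -0.002 -0.608] t 9.13 pos [0.5112 0.1112 0.1581] [-179.6    -0.    -70.82] F [1.5 1.1 0.7] w 0.0658 q7 -90.1
```

>>> {"op": "send_rows", "data": {"steps": [[[0.034, 0.001, 0], [0, 0, -0.12], 0.087], [[0.068, 0.002, 0], [0, 0, -0.24], 0.087], [[0.102, 0.004, 0], [0, 0, -0.36], 0.087], [[0.136, 0.005, -0.005], [0, 0, -0.48], 0.087], [[0.17, 0.007, -0.01], [0, 0, -0.6], 0.087]]}}

```text
time_s: 9.55
tool_pos: [0.5592, -0.0597, 0.1643]
tool_rot: [-179.9, -0.2, -36.9]
force: [0.7, 0.5, 0.7]
grip_width: 0.0864
```

```bash
python3 -c "
from h import *
go(.619,-.2225,.17,-1.3)"
```

```text
shift [ 0.1456  0.0943 -0.0055] turn [-0.001 -0.003 -0.621] t 9.55 pos [ 0.5592 -0.0597  0.1643] [-1.7991e+02 -1.7000e-01 -3.6910e+01] F [0.7 0.5 0.7] w 0.0864 q7 -39.3
```

>>> {"op": "send_rows", "data": {"steps": [[[0.032, 0.02, 0], [0, 0, -0.12], 0.087], [[0.065, 0.045, 0], [0, 0, -0.24], 0.087], [[0.1, 0.07, 0], [0, 0, -0.36], 0.087], [[0.13, 0.095, 0], [0, 0, -0.48], 0.087], [[0.16, 0.12, 0], [0, 0, -0.6], 0.087]]}}

```text
time_s: 9.97
tool_pos: [0.614, -0.2529, 0.1643]
tool_rot: [179.9, -0.2, -2.6]
force: [0.4, 0.9, -0.5]
grip_width: 0.0869
```

```bash
python3 -c "
from h import *
go(.619,-.29,.12,-1.3)"
```

```text
shift [0.0065 0.0368 0.0443] turn [ 0.001 -0.003 -0.022] t 9.97 pos [ 0.614  -0.2529  0.1643] [179.95  -0.19  -2.57] F [ 0.4  0.9 -0.5] w 0.0869 q7 8.3
```

>>> {"op": "send_rows", "data": {"steps": [[[0.003, 0.018, 0.02], [0, 0, -0.015], 0.087], [[0.006, 0.036, 0.04], [0, 0, -0.022], 0.087], [[0.006, 0.036, 0.044], [0, 0, -0.022], 0.087], [[0.006, 0.036, 0.044], [0, 0, -0.022], 0.087], [[0.006, 0.036, 0.044], [0, 0, -0.022], 0.087]]}}

```text
time_s: 10.38
tool_pos: [0.6183, -0.2846, 0.1205]
tool_rot: [-179.9, -0.2, -1.5]
force: [-0.3, 0.5, -0.5]
grip_width: 0.0871
```

```bash
python3 -c "
from h import *
snap('wrist','w13.png');go(.619,-.2225,.12,-1.3)"
```

```text
shift [-0.0015 -0.0617  0.0015] turn [-0.    -0.004 -0.003] t 10.43 pos [ 0.6189 -0.2842  0.1215] [-179.97   -0.23   -1.47] F [-0.3 -0.4 -0.5] w 0.0869 q7 10.8
```

View pics/w13.png

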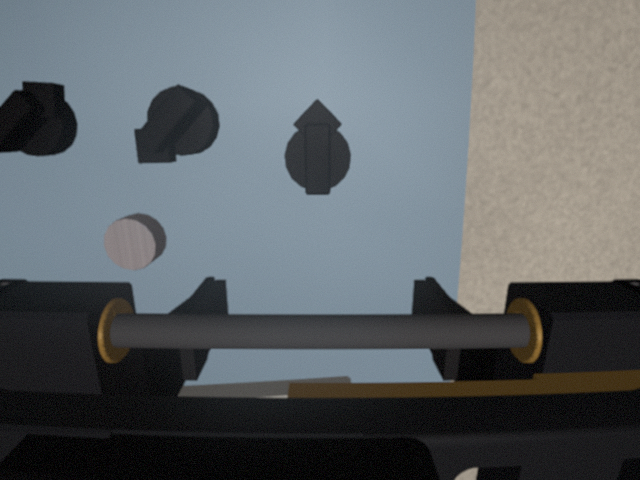

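Run:
```python
from h import *
c=load('w13')
print(onz(c,317,98,.026),onz(c,317,194.5,.046),onz(c,285.5,157,.02),onz(c,350.5,157,.02),onz(c,305.5,160,.046),onz(c,330,160,.046))
```

```text
[ 0.62005248 -0.18485662  0.026     ] [ 0.61847232 -0.24484326  0.046     ] [ 0.59741109 -0.22211024  0.02      ] [ 0.64194297 -0.22328079  0.02      ] [ 0.61195626 -0.22322491  0.046     ] [ 0.62710204 -0.22362356  0.046     ]
```

>>> {"op": "send_rows", "data": {"steps": [[[0, -0.03, 0], [0, 0, 0], 0.06], [[0, -0.061, 0.01], [0, 0, 0], 0.06], [[0, -0.061, 0.03], [0, 0, 0], 0.06], [[0, -0.061, 0.04], [0, 0, 0], 0.06], [[0, -0.061, 0.045], [0, 0, 0], 0.06]]}}

```text
time_s: 10.85
tool_pos: [0.6193, -0.2242, 0.0748]
tool_rot: [180.0, -0.1, -1.5]
force: [-0.1, 0.4, 0.6]
grip_width: 0.0635
```

```bash
python3 -c "
from h import *
go(.6196,-.2228,.0235,-1.5)"
```

```text
shift [ 0.0002 -0.0014  0.0513] turn [ 0.001 -0.001  0.001] t 10.85 pos [ 0.6193 -0.2242  0.0748] [ 1.7996e+02 -8.0000e-02 -1.4700e+00] F [-0.1  0.4  0.6] w 0.0635 q7 4.9
```

>>> {"op": "send_rows", "data": {"steps": [[[0, -0.001, 0.02], [0, 0, 0], 0.06], [[0, -0.001, 0.04], [0, 0, 0], 0.06], [[0, -0.001, 0.05], [0, 0, 0], 0.06], [[0, -0.001, 0.051], [0, 0, 0], 0.06], [[0, -0.001, 0.051], [0, 0, 0], 0.06]]}}

```text
time_s: 11.27
tool_pos: [0.6196, -0.2251, 0.0241]
tool_rot: [180.0, -0.1, -1.7]
force: [-0.7, -0.8, -0.0]
grip_width: 0.0603
```

```bash
python3 -c "
from h import *
go(.6196,-.2228,.0235,-1.5)"
```

```text
shift [-0.     -0.0023  0.0006] turn [ 0.    -0.002 -0.003] t 11.27 pos [ 0.6196 -0.2251  0.0241] [ 1.7999e+02 -1.0000e-01 -1.6500e+00] F [-0.7 -0.8 -0. ] w 0.0603 q7 3.6
```

Close on the knob.

>>> {"op": "send_rows", "data": {"steps": [[[0, -0.002, 0], [0, 0, 0], 0.04], [[0, -0.002, 0], [0, 0, 0], 0.02], [[0, -0.002, 0], [0, 0, 0], 0.01], [[0, -0.002, 0], [0, 0, 0], 0.005], [[0, -0.002, 0], [0, 0, 0], 0.005]], "grip_force": 40}}

```text
time_s: 11.68
tool_pos: [0.62, -0.2226, 0.0246]
tool_rot: [180.0, -0.2, -1.6]
force: [0.6, 0.3, 0.1]
grip_width: 0.0349
```

>>> {"op": "send_rows", "data": {"steps": [[[0, 0, 0], [0, 0, 0], 0.005], [[0, 0, 0], [0, 0, 0], 0.005], [[0, 0, 0], [0, 0, 0], 0.005], [[0, 0, 0], [0, 0, 0], 0.005], [[0, 0, 0], [0, 0, 0], 0.005]]}}

```text
time_s: 12.1
tool_pos: [0.6197, -0.2225, 0.024]
tool_rot: [180.0, -0.1, -1.6]
force: [-0.0, 0.4, 0.1]
grip_width: 0.0155
```

```bash
python3 -c "
from h import *
go(.6196,-.2228,.0235,-1.5)"
```

```text
shift [-0.0001  0.0003  0.0005] turn [ 0.    -0.002 -0.002] t 12.1 pos [ 0.6197 -0.2225  0.024 ] [ 1.7999e+02 -1.1000e-01 -1.6100e+00] F [-0.   0.4  0.1] w 0.0155 q7 3.4
```

>>> {"op": "send_rows", "data": {"steps": [[[0, 0, -0.01], [0, 0, 0], 0.005], [[0, 0, -0.03], [0, 0, 0], 0.005], [[0, 0, -0.06], [0, 0, 0], 0.005], [[0, 0, -0.095], [0, 0, 0], 0.005], [[0, -0.02, -0.12], [0, 0, 0.1], 0.005]]}}

```text
time_s: 12.52
tool_pos: [0.6199, -0.2081, 0.1469]
tool_rot: [179.8, -0.2, -7.7]
force: [0.1, -2.0, -0.0]
grip_width: 0.0157
```

```bash
python3 -c "
from h import *
go(.53,.12,.15,-91)"
```

```text
shift [-0.1333 -0.313  -0.0047] turn [-0.    -0.006  1.453] t 12.52 pos [ 0.6199 -0.2081  0.1469] [179.8   -0.25  -7.74] F [ 0.1 -2.  -0. ] w 0.0157 q7 -1.0
```

>>> {"op": "send_rows", "data": {"steps": [[[-0.011, -0.026, 0], [0, 0, 0.11], 0.005], [[-0.022, -0.052, 0], [0, 0, 0.22], 0.005], [[-0.033, -0.078, 0], [0, 0, 0.33], 0.005], [[-0.044, -0.104, 0], [0, 0, 0.44], 0.005], [[-0.055, -0.13, 0], [0, 0, 0.55], 0.005]]}}

```text
time_s: 12.93
tool_pos: [0.5816, -0.065, 0.1446]
tool_rot: [-179.9, -0.1, -39.1]
force: [0.3, -0.0, -1.1]
grip_width: 0.0155
```

```bash
python3 -c "
from h import *
go(.53,.12,.15,-91)"
```

```text
shift [-0.1568 -0.1109 -0.0056] turn [-0.002 -0.001  0.905] t 12.93 pos [ 0.5816 -0.065   0.1446] [-1.7992e+02 -1.3000e-01 -3.9150e+01] F [ 0.3 -0.  -1.1] w 0.0155 q7 -42.2
```

>>> {"op": "send_rows", "data": {"steps": [[[-0.02, -0.014, 0], [0, 0, 0.115], 0.005], [[-0.04, -0.028, 0], [0, 0, 0.23], 0.005], [[-0.06, -0.042, 0], [0, 0, 0.345], 0.005], [[-0.08, -0.056, 0], [0, 0, 0.46], 0.005], [[-0.1, -0.07, -0.005], [0, 0, 0.57], 0.005]]}}

```text
time_s: 13.35
tool_pos: [0.5469, 0.0519, 0.1486]
tool_rot: [-180.0, -0.0, -71.8]
force: [0.8, 0.0, -0.9]
grip_width: 0.0157
```

```bash
python3 -c "
from h import *
go(.53,.12,.15,-91)"
```

```text
shift [-0.0699 -0.0052 -0.0014] turn [-0.001 -0.     0.335] t 13.35 pos [0.5469 0.0519 0.1486] [-1.7996e+02 -3.0000e-02 -7.1810e+01] F [ 0.8  0.  -0.9] w 0.0157 q7 -85.2
```

>>> {"op": "send_rows", "data": {"steps": [[[-0.025, -0.002, 0], [0, 0, 0.11], 0.005], [[-0.05, -0.004, 0], [0, 0, 0.22], 0.005], [[-0.07, -0.005, 0], [0, 0, 0.32], 0.005], [[-0.07, -0.005, 0], [0, 0, 0.335], 0.005], [[-0.07, -0.005, 0], [0, 0, 0.335], 0.005]]}}

```text
time_s: 13.77
tool_pos: [0.5303, 0.1203, 0.1495]
tool_rot: [-179.8, -0.0, -90.5]
force: [0.6, -1.2, -1.0]
grip_width: 0.0156
```

>>> {"op": "send_rows", "data": {"steps": [[[0, 0, 0], [0, 0, 0], 0.005], [[0, 0, 0], [0, 0, 0], 0.005], [[0, 0, 0], [0, 0, 0], 0.005], [[0, 0, 0], [0, 0, 0], 0.005], [[0, 0, 0], [0, 0, 0], 0.005]]}}

```text
time_s: 14.18
tool_pos: [0.5308, 0.118, 0.1487]
tool_rot: [-179.9, -0.0, -90.8]
force: [-0.4, 0.2, -1.0]
grip_width: 0.016
```

```bash
python3 -c "
from h import *
snap('wrist','w14.png');snap('side','s14.png');go(.53,.12,.15,-91)"
```

```text
shift [-0.0017  0.0007 -0.0013] turn [-0.002 -0.     0.005] t 14.28 pos [0.5307 0.1183 0.1487] [-179.89   -0.    -90.73] F [-0.1  0.4 -0.6] w 0.0158 q7 -111.1
```

View pics/w14.png

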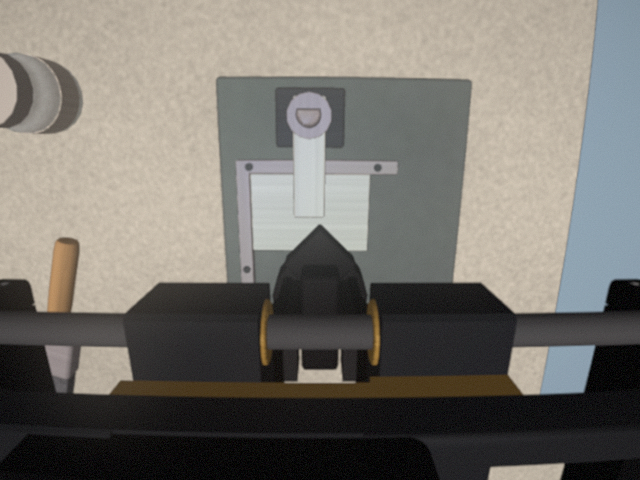

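Run:
```python
from h import *
c=load('w14')
x0,y0=225,70
i=c['pixels'][y0:y0+120,x0:x0+160,::-1].astype(float); i=255*(i/255)**0.6
cv2.imwrite('pics/w14c.png',cv2.resize(i.astype(np.uint8),None,fx=5,fy=5,interpolation=2))
```

```text
(no output)
```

View pics/w14c.png

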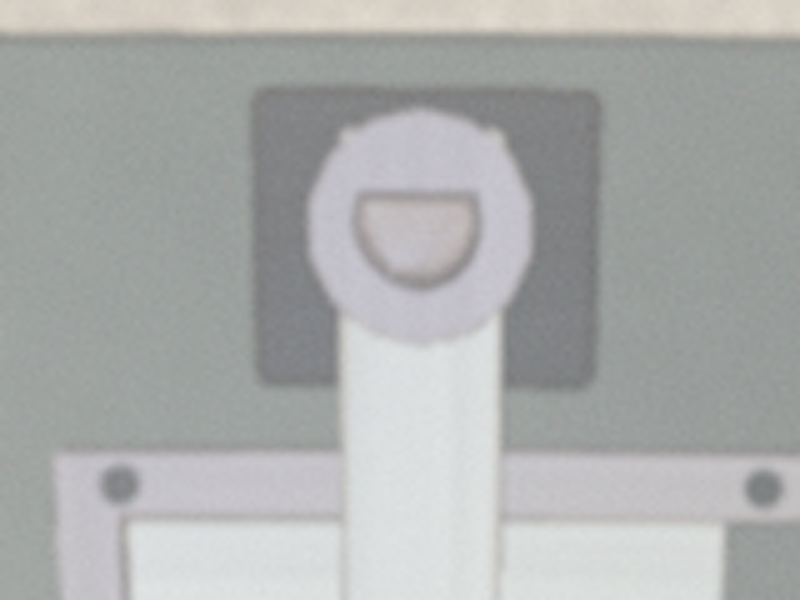

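Run:
```python
from h import *
c=load('w14')
f=lambda a,b:(225+(a+.5)/5-.5,70+(b+.5)/5-.5)
print('collar',onz(c,*f(420.5,226.5),.054),np.linalg.norm(onz(c,*f(308,226),.054)-onz(c,*f(533,226),.054)))
print('flat ends',onz(c,*f(357,193),.07),onz(c,*f(481,193),.07),'bottom',onz(c,*f(420,287),.07))
print('bar',onz(c,*f(120,518),.03),onz(c,*f(780,522),.03))
print('nose',onz(c,320.5,225.5,.1487-.024+.026), 'barend',onz(c,320.5,369,.1487-.024+.046))
```

```text
collar [0.61921609 0.12535865 0.054     ] 0.029423211985567545
flat ends [0.62226908 0.13260042 0.07      ] [0.62205886 0.11745406 0.07      ] bottom [0.61103265 0.12511353 0.07      ]
bar [0.57999794 0.17139938 0.03      ] [0.57816453 0.07353265 0.03      ]
nose [0.56688244 0.11842496 0.1507    ] barend [0.50831839 0.11914583 0.1707    ]
```

```bash
python3 -c "
from h import *
go(.618,.1245,.105,-91.1)"
```

```text
shift [-0.0073 -0.0871  0.0439] turn [-0.002 -0.     0.006] t 14.28 pos [0.5307 0.1183 0.1487] [-179.89   -0.    -90.73] F [-0.1  0.4 -0.6] w 0.0158 q7 -111.1
```

>>> {"op": "send_rows", "data": {"steps": [[[-0.002, -0.025, 0.005], [0, 0, 0.006], 0.005], [[-0.005, -0.055, 0.015], [0, 0, 0.006], 0.005], [[-0.007, -0.08, 0.03], [0, 0, 0.006], 0.005], [[-0.007, -0.087, 0.042], [0, 0, 0.006], 0.005], [[-0.007, -0.087, 0.044], [0, 0, 0.006], 0.005]], "grip_force": 55}}

```text
time_s: 14.7
tool_pos: [0.6176, 0.1238, 0.1017]
tool_rot: [179.9, -0.0, -91.1]
force: [-0.9, -0.8, -0.7]
grip_width: 0.0156
```

>>> {"op": "send_rows", "data": {"steps": [[[0, 0, 0], [0, 0, 0], 0.005], [[0, 0, 0], [0, 0, 0], 0.005], [[0, 0, 0], [0, 0, 0], 0.005], [[0, 0, 0], [0, 0, 0], 0.005], [[0, 0, 0], [0, 0, 0], 0.005]]}}

```text
time_s: 15.12
tool_pos: [0.6178, 0.1247, 0.106]
tool_rot: [-179.8, -0.0, -91.0]
force: [-0.8, -0.6, -1.0]
grip_width: 0.0156
```

```bash
python3 -c "
from h import *
c=snap('side','s15.png');go(.618,.1245,.105,-91.1)
i=c['pixels'][180:330,200:380,::-1].astype(float); i=255*(i/255)**0.5
cv2.imwrite('pics/s15c.png',cv2.resize(i.astype(np.uint8),None,fx=4,fy=4,interpolation=2))
snap('wrist','w15.png')
print(proj(c,[.618,.1245,.105]),proj(c,[.618,.1245,.081]),proj(c,[.618,.1245,.07]))
"
```

```text
shift [ 0.0002 -0.0001  0.0009] turn [-0.003 -0.     0.001] t 15.17 pos [0.6179 0.1247 0.1059] [-1.7981e+02 -2.0000e-02 -9.1040e+01] F [ 0.7  0.1 -0.5] w 0.0159 q7 -114.2
[273.96822297 255.92429282] [274.66090729 264.69788038] [274.97153564 268.61792004]
```

View pics/s15c.png

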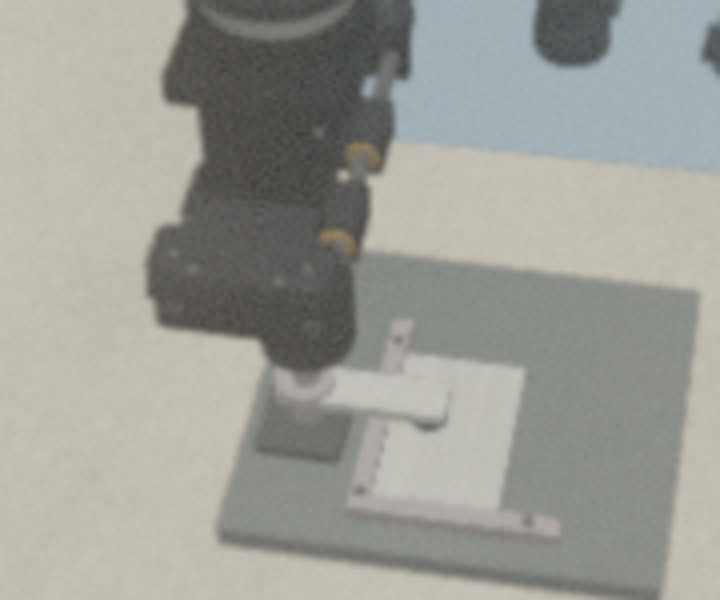

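View pics/w15.png

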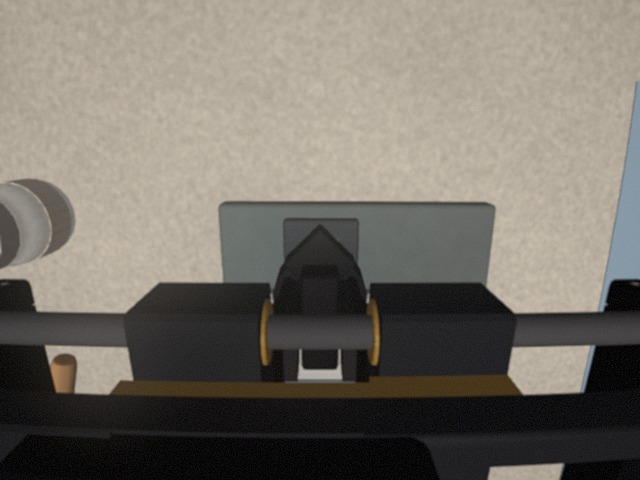

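>>> {"op": "send_rows", "data": {"steps": [[[0, 0, 0.003], [0, 0, 0], 0.005], [[0, 0, 0.006], [0, 0, 0], 0.005], [[0, 0, 0.009], [0, 0, 0], 0.005], [[0, 0, 0.012], [0, 0, 0], 0.005], [[0, 0, 0.014], [0, 0, 0], 0.005]]}}

```text
time_s: 15.63
tool_pos: [0.6181, 0.1246, 0.0907]
tool_rot: [-179.9, 0.0, -91.0]
force: [0.7, -0.0, 1.7]
grip_width: 0.0156
```

>>> {"op": "send_rows", "data": {"steps": [[[0, 0, 0.001], [0, 0, 0], 0.005], [[0, 0, 0.002], [0, 0, 0], 0.005], [[0, 0, 0.003], [0, 0, 0], 0.005], [[0, 0, 0.003], [0, 0, 0], 0.005], [[0, 0, 0.003], [0, 0, 0], 0.005]]}}

```text
time_s: 16.05
tool_pos: [0.6185, 0.1247, 0.0884]
tool_rot: [-179.8, 0.0, -91.0]
force: [1.6, -0.4, 2.8]
grip_width: 0.0156
```

```bash
python3 -c "
from h import *
go(.618,.1245,.078,-91.1);print(env.get_obs()['wrist_torque'])
c=snap('side','s16.png')
i=c['pixels'][180:330,200:380,::-1].astype(float); i=255*(i/255)**0.5
cv2.imwrite('pics/s16c.png',cv2.resize(i.astype(np.uint8),None,fx=4,fy=4,interpolation=2))
"
```

```text
shift [0.0002 0.0005 0.0104] turn [-0.003  0.     0.001] t 16.05 pos [0.6185 0.1247 0.0884] [-1.7981e+02  1.0000e-02 -9.1050e+01] F [ 1.6 -0.4  2.8] w 0.0156 q7 -114.6
[ 0.00865906 -0.38046537 -0.02195648]
```

View pics/s16c.png

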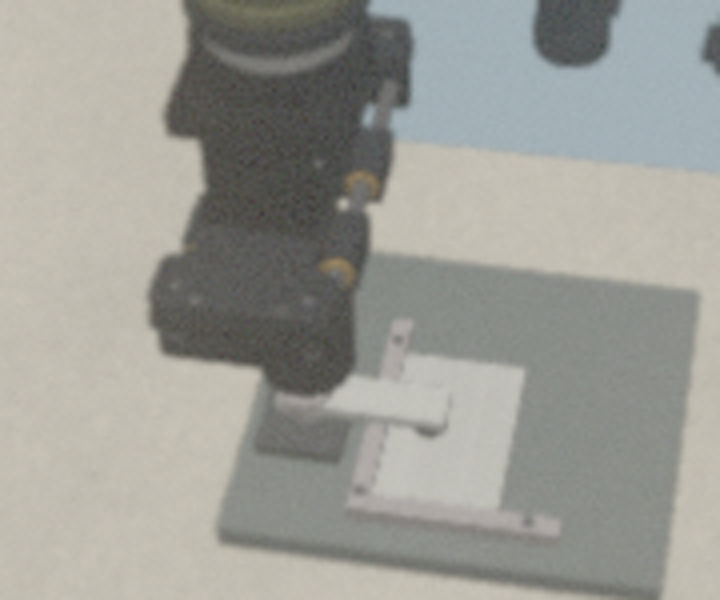

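>>> {"op": "send_rows", "data": {"steps": [[[0, -0.001, 0], [0, 0, 0], 0.005], [[0, -0.001, 0.001], [0, 0, 0], 0.005], [[0, -0.001, 0.002], [0, 0, 0], 0.005], [[0, -0.001, 0.003], [0, 0, 0], 0.005], [[0, -0.001, 0.003], [0, 0, 0], 0.005]]}}

```text
time_s: 16.52
tool_pos: [0.6196, 0.1246, 0.0846]
tool_rot: [-179.8, 0.0, -91.0]
force: [4.4, -0.3, 0.9]
grip_width: 0.0154
```

```bash
python3 -c "
from h import *
go(.618,.1245,.078,-91.1);print(env.get_obs()['wrist_torque'])
c=snap('side','s17.png')
a=load('s15')
i=np.hstack([q['pixels'][250:300,260:330,::-1] for q in (a,c)]).astype(float); i=255*(i/255)**0.5
cv2.imwrite('pics/s17c.png',cv2.resize(i.astype(np.uint8),None,fx=5.5,fy=5.5,interpolation=2))
"
```

```text
shift [0.0001 0.0016 0.0066] turn [-0.003  0.     0.001] t 16.52 pos [0.6196 0.1246 0.0846] [-1.798e+02  2.000e-02 -9.105e+01] F [ 4.4 -0.3  0.9] w 0.0154 q7 -114.7
[ 0.10374483 -1.00389675  0.0305932 ]
```

View pics/s17c.png

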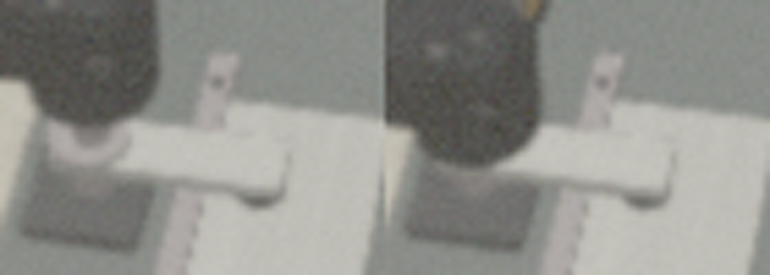

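>>> {"op": "send_rows", "data": {"steps": [[[0, -0.0005, 0], [0, 0, 0], 0.005], [[0, -0.001, 0], [0, 0, 0], 0.005], [[0, -0.001, 0], [0, 0, 0], 0.005], [[0, -0.001, 0], [0, 0, 0], 0.005], [[0, -0.001, 0], [0, 0, 0], 0.005]]}}

```text
time_s: 16.98
tool_pos: [0.6197, 0.1246, 0.0847]
tool_rot: [-179.9, -0.0, -91.0]
force: [3.3, -0.6, 0.6]
grip_width: 0.016
```

```bash
python3 -c "
from h import *
go(.618,.1245,.078,-91.1);print(env.get_obs()['wrist_torque'])
"
```

```text
shift [0.0001 0.0017 0.0067] turn [-0.002 -0.     0.001] t 16.98 pos [0.6197 0.1246 0.0847] [-1.7991e+02 -1.0000e-02 -9.1040e+01] F [ 3.3 -0.6  0.6] w 0.016 q7 -114.7
[ 0.07966251 -0.73119561  0.02823705]
```

>>> {"op": "send_rows", "data": {"steps": [[[0, -0.001, 0], [0, 0, 0], 0.005], [[0, -0.002, 0], [0, 0, 0], 0.005], [[0, -0.0025, 0], [0, 0, 0], 0.005], [[0, -0.0025, 0], [0, 0, 0], 0.005], [[0, -0.0025, 0], [0, 0, 0], 0.005]]}}

```text
time_s: 17.4
tool_pos: [0.6216, 0.1245, 0.0844]
tool_rot: [-180.0, -0.0, -91.0]
force: [-0.6, 0.0, -0.3]
grip_width: 0.0156
```

```bash
python3 -c "
from h import *
go(.618,.1245,.078,-91.1);print(env.get_obs()['wrist_torque'])
"
```

```text
shift [0.0001 0.0036 0.0064] turn [-0.    -0.     0.001] t 17.4 pos [0.6216 0.1245 0.0844] [-1.7998e+02 -2.0000e-02 -9.1030e+01] F [-0.6  0.  -0.3] w 0.0156 q7 -114.6
[0.03825146 0.04419567 0.01663265]
```

>>> {"op": "send_rows", "data": {"steps": [[[0, 0.0008, 0.001], [0, 0, 0], 0.005], [[0, 0.0008, 0.002], [0, 0, 0], 0.005], [[0, 0.0008, 0.004], [0, 0, 0], 0.005], [[0, 0.0008, 0.005], [0, 0, 0], 0.005], [[0, 0.0008, 0.005], [0, 0, 0], 0.005]]}}

```text
time_s: 17.82
tool_pos: [0.6213, 0.1245, 0.0795]
tool_rot: [-179.9, -0.0, -91.0]
force: [0.1, 0.2, -1.0]
grip_width: 0.0156
```

```bash
python3 -c "
from h import *
go(.618,.1245,.078,-91.1);print(env.get_obs()['wrist_torque'])
"
```

```text
shift [0.     0.0033 0.0015] turn [-0.001 -0.     0.001] t 17.82 pos [0.6213 0.1245 0.0795] [-1.7993e+02 -1.0000e-02 -9.1040e+01] F [ 0.1  0.2 -1. ] w 0.0156 q7 -114.8
[ 0.07504272  0.0379272  -0.06623597]
```

Free sliding, 1.5 mm above home. Continue down.

>>> {"op": "send_rows", "data": {"steps": [[[0, 0, 0.001], [0, 0, 0], 0.005], [[0, 0, 0.002], [0, 0, 0], 0.005], [[0, 0, 0.003], [0, 0, 0], 0.005], [[0, 0, 0.004], [0, 0, 0], 0.005], [[0, 0, 0.004], [0, 0, 0], 0.005]]}}

```text
time_s: 18.23
tool_pos: [0.6217, 0.1245, 0.0761]
tool_rot: [-179.9, -0.0, -91.0]
force: [-0.4, -0.8, 1.0]
grip_width: 0.0156
```

```bash
python3 -c "
from h import *
go(.618,.1245,.072,-91.1);print(env.get_obs()['wrist_torque'])
"
```

```text
shift [0.0001 0.0037 0.0041] turn [-0.002 -0.     0.001] t 18.23 pos [0.6217 0.1245 0.0761] [-1.7987e+02 -1.0000e-02 -9.1040e+01] F [-0.4 -0.8  1. ] w 0.0156 q7 -114.9
[-0.02474736  0.23742065 -0.00431763]
```

>>> {"op": "send_rows", "data": {"steps": [[[0, 0, 0.001], [0, 0, 0], 0.005], [[0, 0, 0.002], [0, 0, 0], 0.005], [[0, 0, 0.003], [0, 0, 0], 0.005], [[0, 0, 0.004], [0, 0, 0], 0.005], [[0, 0, 0.004], [0, 0, 0], 0.005]]}}

```text
time_s: 18.65
tool_pos: [0.6217, 0.1246, 0.0721]
tool_rot: [-179.9, -0.0, -91.0]
force: [-1.3, -1.7, 3.7]
grip_width: 0.0152
```

```bash
python3 -c "
from h import *
go(.618,.1245,.072,-91.1);print(env.get_obs()['wrist_torque'])
a=load('s15');c=snap('side','s18.png')
i=np.hstack([q['pixels'][250:300,260:330,::-1] for q in (a,c)]).astype(float); i=255*(i/255)**0.5
cv2.imwrite('pics/s18c.png',cv2.resize(i.astype(np.uint8),None,fx=5.5,fy=5.5,interpolation=2))
"
```

```text
shift [0.0001 0.0037 0.0001] turn [-0.002 -0.     0.001] t 18.65 pos [0.6217 0.1246 0.0721] [-1.7987e+02 -1.0000e-02 -9.1040e+01] F [-1.3 -1.7  3.7] w 0.0152 q7 -115.0
[-0.09844542  0.34111156 -0.06662529]
```

View pics/s18c.png

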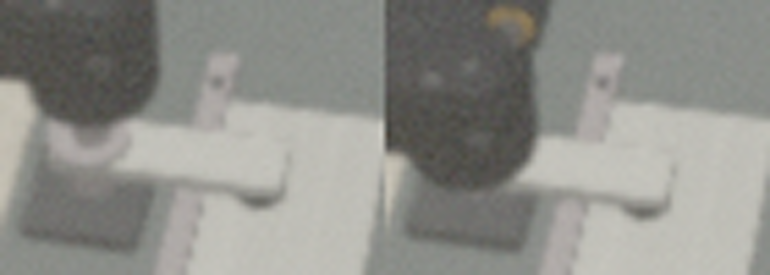

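>>> {"op": "send_rows", "data": {"steps": [[[0, 0, 0.001], [0, 0, 0], 0.005], [[0, 0, 0.002], [0, 0, 0], 0.005], [[0, 0, 0.003], [0, 0, 0], 0.005], [[0, 0, 0.003], [0, 0, 0], 0.005], [[0, 0, 0.003], [0, 0, 0], 0.005]]}}

```text
time_s: 19.12
tool_pos: [0.6219, 0.1246, 0.0717]
tool_rot: [-179.8, -0.1, -91.0]
force: [-6.3, -2.7, 17.5]
grip_width: 0.0154
```

```bash
python3 -c "
from h import *
go(.618,.1245,.072,-91.1);print(env.get_obs()['wrist_torque'])
"
```

```text
shift [ 0.0002  0.0038 -0.0003] turn [-0.003 -0.001  0.001] t 19.12 pos [0.6219 0.1246 0.0717] [-1.7984e+02 -6.0000e-02 -9.1050e+01] F [-6.3 -2.7 17.5] w 0.0154 q7 -115.1
[-0.50542633  1.66195028  0.00766817]
```

>>> {"op": "send_rows", "data": {"steps": [[[0, 0.0005, -0.0004], [0, 0, 0], 0.005], [[0, 0.001, -0.0007], [0, 0, 0], 0.005], [[0, 0.001, -0.0007], [0, 0, 0], 0.005], [[0, 0.001, -0.0007], [0, 0, 0], 0.005], [[0, 0.001, -0.0007], [0, 0, 0], 0.005]]}}

```text
time_s: 19.53
tool_pos: [0.6217, 0.1246, 0.0718]
tool_rot: [-179.7, -0.0, -91.1]
force: [-3.1, -0.5, 13.2]
grip_width: 0.0153
```

```bash
python3 -c "
from h import *
c=snap('side','s19.png');w=snap('wrist','w19.png');t=snap('top','t19.png')
go(.618,.1245,.072,-91.1);print(env.get_obs()['wrist_torque'])
i=c['pixels'][220:320,240:380,::-1].astype(float); i=255*(i/255)**0.5
cv2.imwrite('pics/s19c.png',cv2.resize(i.astype(np.uint8),None,fx=5.5,fy=5.5,interpolation=2))
"
```

```text
shift [ 0.0002  0.0037 -0.0002] turn [-0.005 -0.     0.001] t 19.68 pos [0.6217 0.1246 0.0718] [-1.7974e+02 -2.0000e-02 -9.1060e+01] F [-2.5 -2.  12.7] w 0.0155 q7 -115.0
[-0.37380523  0.81216392  0.00594965]
```

View pics/s19c.png

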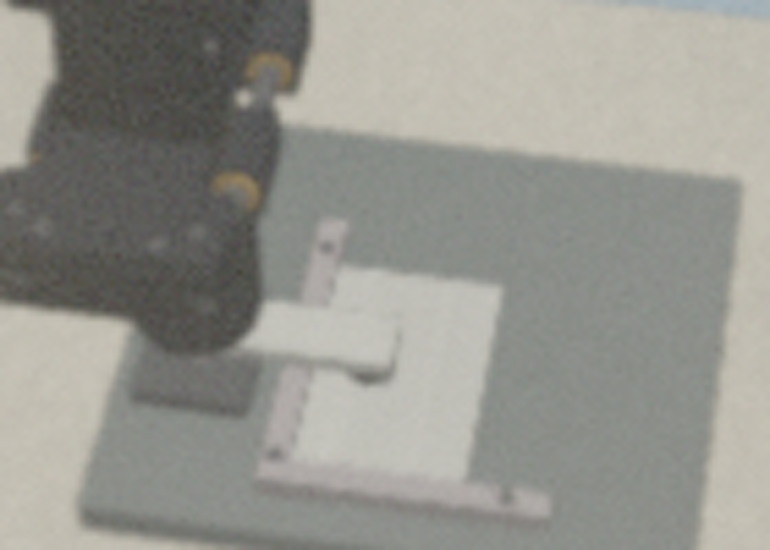

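View pics/w19.png

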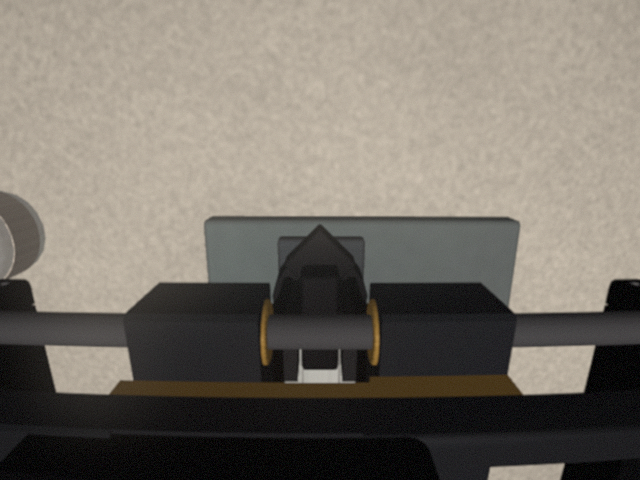

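View pics/t19.png

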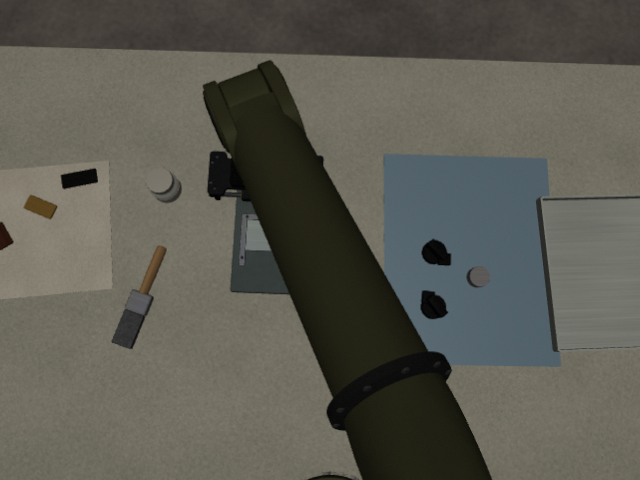

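```bash
python3 -c "
from h import *
go(.618,.1245,.072,-91.1);print(env.sign_off())
"
```

```text
shift [ 0.0002  0.0037 -0.0002] turn [-0.005 -0.     0.001] t 19.68 pos [0.6217 0.1246 0.0718] [-1.7974e+02 -2.0000e-02 -9.1060e+01] F [-2.5 -2.  12.7] w 0.0155 q7 -115.0
the job is handed in; nothing more can be done
None
```

I pushed the blank against the far stop, then the left stop, then the far stop again. Next I took the knob farthest from the base, turned it so its nose and flat faced jig +x, and fitted it on the spindle. The job was handed in at 19.7 s with the knob still gripped and pressed down.

**Last checks:**
- **Blank:** it stopped against both bars, with the push force rising to about 16 N on x and 8 N on y. The wrist pictures taken after squaring and the final side picture show no gap at either bar.
- **Knob:** the tool stopped 6 mm below the height where the knob should be home, as it should with the foot on the blank. The collar itself was hidden by the knob and gripper, so I judged "home" from these heights and forces, not by sight.
- **Push:** the final upward force was about 13 N, near 14 N on the knob with its own weight. About 3 N of side force remained. A slightly deeper press had read 17.5 N, so I eased it off a little.
- **Other things:** the last top view shows the jar, brush, weight and the two other knobs where they were.

**Disagreement:** the cameras put the spindle at x 0.615–0.619 m, but contact put it at about 0.621 m. I corrected this by feel while fitting, after side forces of up to 4.4 N.

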